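# Hang the work lamp over the picture

### The job

Switch on the work lamp by pushing its button right in while it stands in its charging cradle, then take it out and hang it by its hook in the eye straight above the framed picture. Work the hook round through the eye until the lamp hangs upright and only then let go, so that it does not drop or swing. Leave the picture, tin, books and bowl where they are.

Things in the scene. Friction and masses are not known exactly. Their poses are not given: they have to be found in the camera images.
- lamp: Work lamp, 0.2-0.35 kg, stands head down in the cradle leaning back 40 deg. Origin: centre of the head's flat (lowest) end; z along the body to the hook on its tail, x to its back (away from the robot at start), y across. Grey head x -20..20, y -23..23, z 0..30 mm. Grey handle 26 x 26 mm centred on z, z 30..106: grasp across y. Mass centre near z 60. Hook: 5 mm steel bar in the x-z plane.
- hook_tip (a point): Centre of the hook's free end, at (x -16, y 0, z 206) mm of the lamp; lamp axes. From the tip the bar runs 14 mm straight along +z to (-16, 220), where the arc begins. The mouth is on the lamp's -x side, between the tip and the handle's end (z 106).
- hook_top (a point): Bar centre at the top of the hook's arc, at (0, 0, 236) mm of the lamp; lamp axes. The arc, 16 mm radius to the bar's centre line, is centred at (0, 0, 220) and runs from (-16, 220) over this top to (16, 220). The lamp hangs from the inside of the top.
- hook_back (a point): Bar centre of the hook's arc opposite the tip, at (16, 0, 220) mm of the lamp; lamp axes. From here the bar curves in to (15, 214.5) and runs as a long neck by (12.5, 200) and (10, 160) down to the handle's end at (8, 106).
- lamp_switch (a joint): The lamp's button, travel 0 (out, off) to 0.004 m (fully in, on). It needs about 3 N and stays in where it is pushed.
- switch_face (a point): Centre of the button's outer face: black rubber disc, 18 mm across, on the -x face of the handle at z 88 mm of the lamp; 6.5 mm proud when off, 2.5 mm when on. It goes in along +x of the lamp (lamp axes). At the start it looks to the robot and 40 deg upward, 103 mm above the table.
- cradle: Black cradle fixed on the table, base 120 x 85 x 10 mm. Origin on the table, 23 mm under the centre of its flat end; x the way the lamp leans, z up. Round the head: floor, cheeks 24 mm and front lip 8 mm high along the lamp; behind, an 18 mm wide spine with a pad where the handle leans, 78 to 96 mm from its flat end (top 88 mm above the table). The lamp comes out along its own z.
- rail: Stainless tube rail of 16 mm diameter on two posts 540 mm apart, fixed on the table, tube axis 378 mm high. Origin on the table under the tube's middle; y along the tube, x level across it, away from the robot, z up. Under the tube are three fixed steel eyes.
- eye_left (a point): Centre of the eye at y +160 mm of the rail, 335 mm above the table: an upright round ring of 5 mm wire, 28 mm inside diameter, its hole passing along the rail's x; rail axes. A 6 mm stem joins its top to the tube.
- eye_middle (a point): Centre of the like eye at the rail's middle, 335 mm above the table; rail axes.
- eye_right (a point): Centre of the like eye at y -160 mm of the rail, 335 mm above the table; rail axes.
- picture: Small framed picture, 150 x 125 mm with a dark wooden frame 18 mm high, lying face up under one of the three eyes. Origin: centre of its underside. Its centre lies within 25 mm (level) of the spot below its eye.
- tin: Closed dark red biscuit tin, 124 x 114 mm, 60 mm high, under another eye. Origin: centre of its underside.
- books: Pile of three small books, 138 x 105 mm, 48 mm high, under the remaining eye. Origin: centre of its underside.
- bowl: White ink bowl, 90 mm wide and 45 mm high, on the table to one side. Origin: centre of its underside.
Things that resemble listed ones, but are neither listed nor needed, are in the scene too. Of the things like the picture, leave any that is red; of the rest the smaller one is meant.

How it is judged:
By the outcome, as a careful person would: the job done as asked, in the order asked, and still so for the second after the job is handed in, with the robot touching nothing.
It also fails if it takes over 61 s, if anything falls off the work surface, if the arm or the gripper's body presses on something with over 40 N, if the wrist force passes 120 N, or if a joint passes its speed limit or range.

### The arm

A 6-joint arm with a two-finger parallel gripper is mounted at the origin on the work surface. World frame = base frame: x ahead of the robot, y to its left, z up, the work surface at z = 0. Lengths are in m, angles in rad, forces in N, time in s.
With the tool pointing down it reaches from about 0.275 to 0.85 m from the base axis. Payload 5.2 kg.
Tool frame: the origin (TCP) lies at the very end of the fingers, on their centre line; the grasp point (between the pads) lies env.hold_point_z behind it (env.hold_point_z is the distance from the TCP to the grasp point, in m); y points along the fingers, z is the direction in which the jaws open and shut, and the axes are right-handed (so a half turn about y gives the same grasp; the last joint's range is limited). The gripper opens to 85 mm and grips with 20 to 120 N. Pads are 22 mm wide; open, the fingers measure 114 mm over their backs; the gripper's body (76 mm by 85 mm) begins 54 mm behind the grasp point. The pads swing forward as they close: fully open they stand 13 mm farther back than shut.
Start: joints at [1.013, 0.259, 1.535, -0, 1.348, -0.203], TCP at [0.191, 0.516, 0.231] pointing down, gripper open.
Joint ranges: [-3.14, 3.14], [-0.91, 2.08], [0.19, 2.58], [-1.22, 4.36], [0.22, 2.71], [-3.12, 3.12]. Speed limits (rad/s): [2.57, 2.57, 3.14, 3.14, 3.14, 3.14].

### API

Orientations are given as a rotation vector (axis times angle).
In Python, from plant import readout, cams, env gives the robot as it stands.
- The arm moves only by the shell command python3 -m inch 'ROWS' [FORCE]. ROWS is a JSON object of lists of equal length, an entry for each row: "jaw": the gripper command: -1 is fully open, 1 is shut, values between are in proportion; "delta_pos": the shift along the tool's x, y, z in mm, a list of three; "yaw": the turn about the tool's y in rad. In form: {"jaw": [jaw, ...], "delta_pos": [[tx, ty, tz], ...], "yaw": [yaw, ...]}. A call has 1 to 20 rows; each row shifts and turns the pose as measured when the row begins, along the tool's axes as they then stand; what a row does not reach is not made up. A row lasts 1/10 s, in which the tool goes at most 50 mm and 8.59 degrees, less where a joint would pass 70% of its speed; a pose out of reach is approached as far as the arm can. A call is refused whole if a number of a shift passes 50 or a number of a turn 0.15, either way. A call with a gripper value outside its range is refused whole. The fingers move at their own pace and stop on an object; FORCE is the grip in N (left out, the last holds). Time passes only in rows, so rows that do not move let the fingers close. It gives the time, the measured TCP pose, the force and the opening at its end, in the units of the state.
- readout.read_state(): the state, without advancing time (a new reading comes with each control period).
- cams.read_camera(name): name is "side" or "top" or "wrist"; returns a dict with "color" (400x640x3 uint8, red, green, blue), "fx", "fy", "cx", "cy" (pixels), "xyz" and "orientation" of the camera in the world; the wrist camera has in their place "mount" (4x4, takes a point from camera to tool coordinates, whose origin is the TCP and whose axes are the tool frame's). Camera axes: x right, y up, looking along -z (the intrinsics and any distortion apply to the point x, -y, -z); pixel columns grow to the right and rows downward; lengths in m; the calibration is good to about 2 mm. A picture is of the moment at which its call begins: read the wrist's pose just before it. There is no depth.
- env.hand_in(): hands the job in, once; it reports no verdict.
Trained networks look in a picture, given as the dict that the camera call returned (one of the last four; its "shot" number tells which), for a name from the list of things; names that differ only in an ending like _2 or _b are one class to them, and where a whole thing is asked for, a point or a joint stands for the part that bears it (a point fixed in the world has none). Each returns a list of dicts, best first, with "conf" (0 to 1); they miss things now and then, are a little off and sometimes report something else, mostly with a low value. They report only what shows in the picture. A call takes as long as a camera call. They do not tell look-alikes from the thing itself.
- cams.look_for(picture, target): "box" ([centre column, centre row, width, height] in pixels, round what is visible of it).
- cams.spot_point(picture, target): "at" ([column, row] in pixels: a listed point, or the origin of a listed thing).
The state is a dict: "t": time; "joint_pos": joint angles; "joint_vel": joint speeds; "tau": joint torques, N m; "position": TCP position; "tool_rot": TCP orientation; "wrist_force": force on the tool from outside, world axes, zero at the start; "moment": the same for the moment, N m; "width": finger opening in m.
Only numpy, scipy, OpenCV 4.12 (cv2) and the standard library are available. Lean on these libraries where they do the work, as an engineer would, in place of code of your own. Each camera call takes 0.05 s, during which the arm holds its last target.

## Working session

There is one attempt and no reset: what is moved stays moved. The work goes in short steps, Python scripts to look and compute and a shell command to move; the robot and the scene stay as the last step left them, time stands still between calls to the robot, and variables do not carry over. Pictures are saved under pics/ and viewed, and the job is handed in when it is done.

```bash
ls -la; mkdir -p pics; python3 - <<'E'
from plant import readout,cams,env
import cv2
print(readout.read_state()); print(env.hold_point_z, [a for a in dir(env) if a[0]!='_'])
for n in ["side","top","wrist"]:
    p=cams.read_camera(n); cv2.imwrite(f"pics/a_{n}.png",p["color"][:,:,::-1])
    print(n,{k:v for k,v in p.items() if k!="color"})
    for t in ["lamp","cradle","rail","picture","tin","books","bowl"]:
        print(t,[(round(d["conf"],2),[round(v) for v in d["box"]]) for d in cams.look_for(p,t)[:4]],
          [(round(d["conf"],2),[round(v) for v in d["at"]]) for d in cams.spot_point(p,t)[:4]])
E
```

```text
total 12
drwxr-xr-x  3 agent agent 4096 Dec  7 01:11 .
drwxr-xr-x 23 root  root  4096 Dec  7 01:11 ..
drwxr-xr-x  2 agent agent 4096 Dec  7 01:11 pics
{'t': 0.0, 'joint_pos': array([ 1.01319938e+00,  2.59346276e-01,  1.53608286e+00, -3.93736742e-05,
        1.34800896e+00, -2.02784591e-01]), 'joint_vel': array([-2.24393939e-04,  7.03511311e-04,  9.89282427e-05,  1.56604254e-04,
       -2.22582484e-04, -2.11325708e-03]), 'tau': array([-2.12708823e-03, -4.46032047e+01, -2.90569568e+01, -6.72585411e-04,
        1.16716142e-02, -2.66449331e-05]), 'position': array([0.19077321, 0.51528623, 0.23047303]), 'tool_rot': array([-1.55454013,  0.27897594, -0.27795156]), 'wrist_force': array([ 0.42663941,  0.10408054, -0.27553373]), 'moment': array([-0.00310679,  0.01233295,  0.02854494]), 'width': 0.08511702180174517}
0.0187 ['Unreachable', 'hand_in', 'hold_point_z']
side {'fx': 443.99622771024076, 'fy': 443.99622771024076, 'cx': 317.49440467833966, 'cy': 193.74328644290742, 'xyz': array([ 0.08139589, -0.96318037,  0.92711277]), 'orientation': array([ 0.95663535, -0.21968743, -0.46826583]), 'shot
[... 1350 characters left out ...]
, (0.38, [345, 172, 38, 30])] [(0.89, [256, 176])]
bowl [(0.62, [204, 236, 27, 30])] [(0.64, [207, 235])]
wrist {'fx': 358.879907609124, 'fy': 358.879907609124, 'cx': 325.66694534444696, 'cy': 196.23615646123238, 'mount': array([[-6.92625185e-04, -9.46330335e-01, -3.23200275e-01,
        -8.42506659e-02],
       [-7.31483384e-04,  3.23200745e-01, -9.46330145e-01,
        -1.41318775e-01],
       [ 9.99999493e-01, -4.19036461e-04, -9.16081892e-04,
         1.43696413e-03],
       [ 0.00000000e+00,  0.00000000e+00,  0.00000000e+00,
         1.00000000e+00]]), 'shot': 3}
lamp [] []
cradle [] []
rail [] []
picture [] []
tin [] []
books [] []
bowl [(0.95, [253, 379, 73, 42])] [(0.81, [259, 368])]
```

View pics/a_side.png

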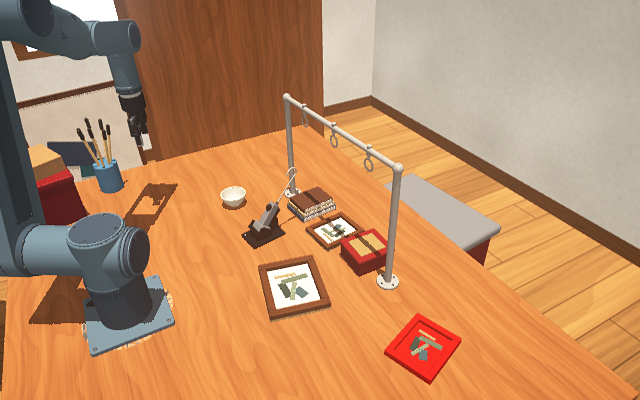

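View pics/a_top.png

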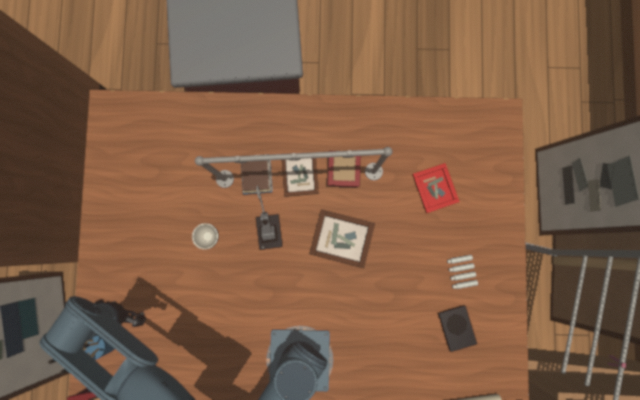

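View pics/a_wrist.png

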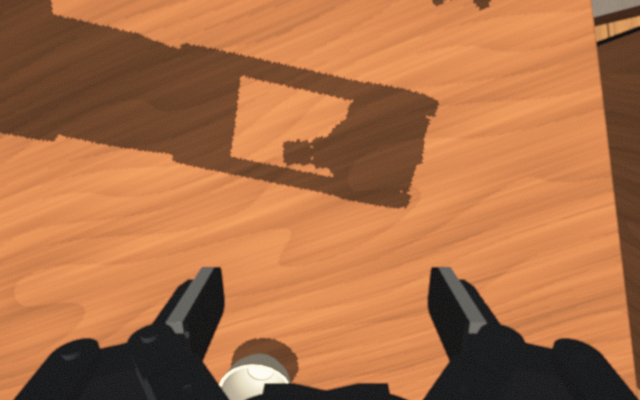

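The table has three look-alike pictures. The smaller brown one sits under the rail's middle at side (334,233). The larger brown one (295,288) and the red one are decoys. The lamp and cradle are at side (264,225) and the bowl is to its left.

Next I'll triangulate the points that matter.

```bash
cat > h.py <<'E'
import numpy as np, cv2
from scipy.spatial.transform import Rotation as R
from scipy.optimize import least_squares
from plant import readout,cams,env
def campose(p,st=None):
    if "mount" in p:
        T=np.eye(4);T[:3,:3]=R.from_rotvec(st["tool_rot"]).as_matrix();T[:3,3]=st["position"]
        return T@p["mount"]
    T=np.eye(4);T[:3,:3]=R.from_rotvec(p["orientation"]).as_matrix();T[:3,3]=p["xyz"];return T
def proj(p,X,st=None):
    T=campose(p,st);X=np.atleast_2d(X);c=(X-T[:3,3])@T[:3,:3]
    return np.c_[p["cx"]+p["fx"]*c[:,0]/-c[:,2],p["cy"]+p["fy"]*(-c[:,1])/-c[:,2]]
def ray(p,uv,st=None):
    T=campose(p,st);d=np.array([(uv[0]-p["cx"])/p["fx"],-(uv[1]-p["cy"])/p["fy"],-1.])
    return T[:3,3],T[:3,:3]@(d/np.linalg.norm(d))
def at_z(p,uv,z,st=None):
    o,d=ray(p,uv,st);return o+d*(z-o[2])/d[2]
def tri(rays):
    A=np.zeros((3,3));b=np.zeros(3)
    for o,d in rays:
        P=np.eye(3)-np.outer(d,d);A+=P;b+=P@o
    X=np.linalg.solve(A,b);return X,[np.linalg.norm((np.eye(3)-np.outer(d,d))@(X-o)) for o,d in rays]
E
python3 - <<'E'
from h import *
st=readout.read_state(); print(R.from_rotvec(st["tool_rot"]).as_matrix().round(3), st["t"])
S=cams.read_camera("side");T=cams.read_camera("top")
for t in ["eye_left","eye_middle","eye_right","hook_tip","hook_top","hook_back","switch_face","lamp"]:
    r=[cams.spot_point(p,t) for p in (S,T)]
    print(t,[[(round(d["conf"],2),np.round(d["at"],1).tolist()) for d in x[:3]] for x in r])
    if r[0] and r[1]:
        X,e=tri([ray(S,r[0][0]["at"]),ray(T,r[1][0]["at"])]);print("   ",X.round(4),np.round(e,4))
# pictures on plane
for n,s,tt,z in [("pic",(334,233),(300,177),.01),("big",(292,288),(346,239),.01),("books",(313,205),(256,176),0),("tin",(363,261),(340,171),0),("cradle",(264,236),(271,234),0)]:
    print(n,at_z(S,s,z).round(3),at_z(T,tt,z).round(3))
for n,uv in [("footL",(224,179)),("footR",(373,171))]: print(n,at_z(T,uv,0).round(3))
for n,uv in [("footR",(388,282)),("footL",(290,192))]: print(n,at_z(S,uv,0).round(3))
for n,uv in [("tubeL",(200,160)),("tubeR",(388,152))]: print(n,at_z(T,uv,.378).round(3))
for n,uv in [("tubeL",(287,98)),("tubeR",(398,168))]: print(n,at_z(S,uv,.378).round(3))
c=S["color"][80:320,200:480];cv2.imwrite("pics/b_side.png",cv2.resize(c,None,fx=2.8,fy=2.8,interpolation=2)[:,:,::-1][:600,:800])
c=T["color"][130:270,180:400];cv2.imwrite("pics/b_top.png",cv2.resize(c,None,fx=3.6,fy=3.6,interpolation=2)[:,:,::-1][:600,:800])
E
```

```text
[[ 0.938 -0.     0.347]
 [-0.347 -0.     0.938]
 [-0.    -1.    -0.   ]] 2.25
eye_left [[(0.57, [299.6, 121.6])], [(0.85, [240.8, 164.7])]]
    [0.6245 0.1755 0.3387] [0.0043 0.0043]
eye_middle [[(0.79, [331.2, 142.6]), (0.31, [260.7, 235.1])], [(0.71, [295.7, 158.7])]]
    [0.646  0.0152 0.3327] [0.0053 0.0053]
eye_right [[(0.93, [369.5, 162.8])], [(0.94, [346.8, 159.4])]]
    [ 0.6568 -0.1416  0.3394] [0.0067 0.0067]
hook_tip [[(0.79, [287.2, 176.3]), (0.35, [369.8, 161.1])], [(0.89, [258.4, 199.1])]]
    [0.5453 0.1372 0.184 ] [0.0031 0.0031]
hook_top [[(0.56, [294.3, 167.6])], [(0.77, [256.4, 185.0])]]
    [0.5827 0.1454 0.2013] [0.0037 0.0037]
hook_back [[(0.9, [293.3, 173.8])], [(0.65, [259.1, 186.5])]]
    [0.578  0.1397 0.183 ] [0.0061 0.0061]
switch_face [[(0.54, [268.9, 206.4]), (0.27, [260.1, 234.9])], [(0.55, [264.2, 222.9])]]
    [0.4713 0.1259 0.101 ] [0.0018 0.0018]
lamp [[(0.78, [259.2, 233.2])], [(0.6, [266.1, 237.7]), (0.44, [255.0, 176.5]), (0.21, [243.7, 161.2])]]
    [0.4258 0.127  0.0087] [0.0047 0.0047]
pic [0.641 0.003 0.01 ] [0.642 0.013 0.01 ]
big [ 0.418 -0.147  0.01 ] [ 0.423 -0.156  0.01 ]
books [ 0.661  0.186 -0.   ] [0.644 0.173 0.   ]
tin [ 0.656 -0.145  0.   ] [ 0.669 -0.131  0.   ]
cradle [0.442 0.114 0.   ] [0.435 0.112 0.   ]
footL [ 0.63   0.289 -0.   ]
footR [ 0.671 -0.251  0.   ]
footR [ 0.67  -0.254  0.   ]
footL [ 0.626  0.303 -0.   ]
tubeL [0.633 0.285 0.378]
tubeR [ 0.668 -0.255  0.378]
tubeL [0.629 0.28  0.378]
tubeR [ 0.67  -0.252  0.378]
```

View pics/b_side.png

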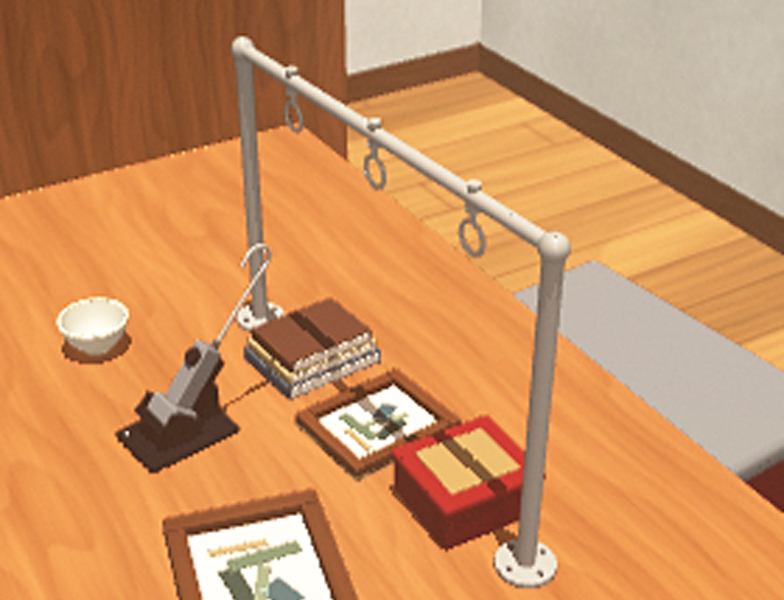

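View pics/b_top.png

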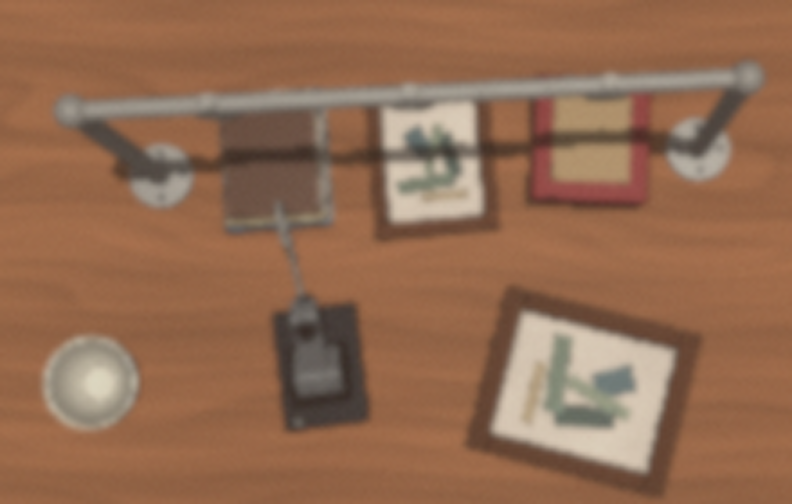

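```bash
cat >> h.py <<'E'
c4,s4=np.cos(np.radians(40)),np.sin(np.radians(40))
PTS=dict(hook_tip=(-.016,0,.206),hook_top=(0,0,.236),hook_back=(.016,0,.220),switch_face=(-.0195,0,.088),lamp=(0,0,0))
def Lrot(az,lean=40):
    # lamp axes as columns in world; az azimuth of lean, lean deg
    a=np.radians(lean);Rz=R.from_euler('z',az).as_matrix()
    return Rz@R.from_euler('y',a).as_matrix()
E
python3 - <<'E'
from h import *
S=cams.read_camera("side");T=cams.read_camera("top")
ob=dict(S=dict(hook_tip=(287.2,176.3),hook_top=(294.3,167.6),hook_back=(293.3,173.8),switch_face=(268.9,206.4)),
T=dict(hook_tip=(258.4,199.1),hook_top=(256.4,185),hook_back=(259.1,186.5),switch_face=(264.2,222.9)))
def f(v,full=False):
    M=Lrot(v[2]);o=np.array([v[0],v[1],.023]);r=[]
    for k,p in (("S",S),("T",T)):
        for n,uv in ob[k].items(): r.append(proj(p,o+M@np.array(PTS[n]))[0]-uv)
    return np.ravel(r)
s=least_squares(f,[.43,.115,.2],loss="soft_l1");print(s.x,np.degrees(s.x[2]));print(s.fun.reshape(-1,2).round(1))
for az in (s.x[2],):
    print((np.array([s.x[0],s.x[1],.023])+np.array([Lrot(az)@np.array(v) for v in PTS.values()])).round(4))
# rail fit
obr=[(S,.378,.27,(287,98)),(S,.378,-.27,(398,168)),(T,.378,.27,(200,160)),(T,.378,-.27,(388,152)),(S,.335,.16,(299.6,121.6)),(S,.335,0,(331.2,142.6)),(S,.335,-.16,(369.5,162.8)),(T,.335,.16,(240.8,164.7)),(T,.335,0,(295.7,158.7)),(T,.335,-.16,(346.8,159.4)),(T,0,.27,(224,179)),(T,0,-.27,(373,171)),(S,0,-.27,(388,282))]
def g(v):
    return np.ravel([proj(p,[v[0]-y*np.sin(v[2]),v[1]+y*np.cos(v[2]),z])[0]-uv for p,z,y,uv in obr])
s=least_squares(g,[.65,.015,.07],loss="soft_l1");print(s.x,np.degrees(s.x[2]));print(s.fun.reshape(-1,2).round(1))
E
```

```text
[0.42882725 0.1180807  0.15590862] 8.932905772053463
[[-0.4 -1.9]
 [ 0.5  0. ]
 [ 2.4 -0.3]
 [-0.9 -0.1]
 [ 0.3 -1.8]
 [ 0.6  2.2]
 [-1.3  1. ]
 [ 0.5 -0.1]]
[[0.5475 0.1367 0.1911]
 [0.5787 0.1416 0.2038]
 [0.5806 0.1419 0.1812]
 [0.4699 0.1245 0.1029]
 [0.4288 0.1181 0.023 ]]
[0.64862809 0.01620849 0.07461864] 4.275333047465707
[[-0.8 -0.6]
 [-0.   0.3]
 [-0.3  1.6]
 [-0.5 -0.3]
 [ 4.9 -0. ]
 [ 2.4 -1.4]
 [-1.   1.8]
 [-0.3 -2.5]
 [-1.2  0.6]
 [ 1.7 -2.9]
 [ 0.9  0.5]
 [ 0.5  0.6]
 [-0.4 -0. ]]
```

The lamp fits at origin (0.429, 0.118), leaning at azimuth 8.9°. The rail's middle is at (0.649, 0.016) with yaw 4.3°, and the small brown picture at (0.641, 0.008) lies under eye_middle.

I can only turn about the finger axis, but an upright hanging lamp under the tube can't be held by a vertical tool. I'll raise the arm and see how it behaves at its reach limit.

```bash
python3 -m inch '{"jaw":[1,1,1,1,1,1],"delta_pos":[[0,-50,0],[0,-50,0],[0,-50,0],[0,-50,0],[0,-50,0],[0,-50,0]],"yaw":[-0.13,-0.13,-0.13,-0.13,0,0]}'; python3 - <<'E'
from h import *
s=readout.read_state();M=R.from_rotvec(s["tool_rot"]).as_matrix();print(s["t"],s["position"].round(3),M.round(3).tolist(),s["joint_pos"].round(3))
print((M.T@(np.array([.55,.06,.55])-s["position"])*1000).round())
E
```

```text
t: 3.85
position: [0.1896, 0.5134, 0.5268]
tool_rot: [-1.582, -0.138, 0.157]
wrist_force: [1.5, 0.9, 0.5]
width: 0.0002
3.85 [0.19  0.513 0.527] [[0.982, -0.011, -0.186], [0.186, -0.017, 0.982], [-0.014, -1.0, -0.015]] [ 1.013  0.26   0.832  0.     2.07  -0.745]
[ 269.  -19. -513.]
```

```bash
cat > s.py <<'E'
from h import *
import sys
s=readout.read_state();M=R.from_rotvec(s["tool_rot"]).as_matrix()
print("t",s["t"],"pos",s["position"].round(4),"q",s["joint_pos"].round(3),"w",round(s["width"],4),"F",s["wrist_force"].round(1))
y=M[:,1];print("tilt",np.degrees(np.arccos(-y[2])).round(2),"tilt az",np.degrees(np.arctan2(y[1],y[0])).round(1),"jaw az",np.degrees(np.arctan2(M[1,2],M[0,2])).round(2),"jaw elev",np.degrees(np.arcsin(M[2,2])).round(2))
if len(sys.argv)>3:
    g=np.array([float(v) for v in sys.argv[1:4]]);print("to go tool mm",(M.T@(g-s["position"])*1000).round(1))
E
python3 -m inch '{"jaw":[1,1,1,1,1,1,1,1,1,1,1,1],"delta_pos":[[22,0,-42],[22,0,-42],[22,0,-42],[22,0,-42],[22,0,-42],[22,0,-42],[22,0,-42],[22,0,-42],[22,0,-42],[22,0,-42],[22,0,-42],[22,0,-42]],"yaw":[0,0,0,0,0,0,0,0,0,0,0,0]}';python3 s.py .7 .08 .55
```

```text
t: 5.05
position: [0.5553, 0.0601, 0.5405]
tool_rot: [-1.562, -0.165, 0.151]
wrist_force: [0.4, 1.1, 0.8]
width: 0.0003
t 5.05 pos [0.5553 0.0601 0.5405] q [-0.095  0.274  0.779  0.005  2.081 -1.865] w 0.0003 F [0.4 1.1 0.8]
tilt 0.53 tilt az 23.4 jaw az 101.55 jaw elev 0.11
to go tool mm [145.8  -8.2  -9.4]
```

```bash
for i in 1; do python3 -m inch '{"jaw":[1,1,1,1,1],"delta_pos":[[50,0,0],[50,0,0],[50,0,0],[50,0,0],[50,0,0]],"yaw":[0,0,0,0,0]}';python3 s.py; done; python3 -m inch '{"jaw":[1,1,1,1],"delta_pos":[[50,0,0],[50,0,0],[50,0,0],[50,0,0]],"yaw":[0,0,0,0]}';python3 s.py
```

```text
t: 5.55
position: [0.7442, 0.0909, 0.4805]
tool_rot: [-1.56, -0.176, 0.117]
wrist_force: [-0.2, -0.5, 1.6]
width: 0.0003
t 5.55 pos [0.7442 0.0909 0.4805] q [-0.032  0.724  0.19   0.013  2.191 -1.781] w 0.0003 F [-0.2 -0.5  1.6]
tilt 2.17 tilt az 14.2 jaw az 100.68 jaw elev 0.13
t: 5.95
position: [0.8357, 0.114, 0.4055]
tool_rot: [-1.552, -0.252, 0.038]
wrist_force: [0.5, 1.0, -0.1]
width: -0.0
t 5.95 pos [0.8357 0.114  0.4055] q [-0.007  0.828  0.188  0.027  1.99  -1.75 ] w -0.0 F [ 0.5  1.  -0.1]
tilt 7.86 tilt az 10.1 jaw az 100.61 jaw elev -0.07
```

Pushing beyond the reach limit tilts the tool outward and the tilt persists, in the direction I need. I'll continue, now upward.

```bash
python3 -m inch '{"jaw":[1,1,1,1],"delta_pos":[[25,-35,0],[25,-35,0],[25,-35,0],[25,-35,0]],"yaw":[0,0,0,0]}';python3 s.py;  python3 -m inch '{"jaw":[1,1,1,1],"delta_pos":[[25,-35,0],[25,-35,0],[25,-35,0],[25,-35,0]],"yaw":[0,0,0,0]}';python3 s.py
```

```text
t: 6.35
position: [0.8152, 0.1154, 0.4829]
tool_rot: [-1.54, -0.325, -0.036]
wrist_force: [0.6, -0.3, 0.4]
width: -0.0002
t 6.35 pos [0.8152 0.1154 0.4829] q [-0.012  0.735  0.187  0.046  1.992 -1.745] w -0.0002 F [ 0.6 -0.3  0.4]
tilt 13.23 tilt az 9.8 jaw az 100.58 jaw elev -0.19
t: 6.75
position: [0.7791, 0.1144, 0.581]
tool_rot: [-1.526, -0.422, -0.136]
wrist_force: [-0.1, -0.4, 0.8]
width: 0.0001
t 6.75 pos [0.7791 0.1144 0.581 ] q [-0.023  0.612  0.187  0.067  1.99  -1.741] w 0.0001 F [-0.1 -0.4  0.8]
tilt 20.45 tilt az 8.8 jaw az 100.48 jaw elev -0.62
```

```bash
cat > fk.py <<'E'
from h import *
D=[([.1908,.5153,.2305],[1.0132,.2593,1.5361,0,1.3480]),([.1896,.5134,.5268],[1.013,.26,.832,0,2.07]),([.5553,.0601,.5405],[-.095,.274,.779,.005,2.081]),
([.7442,.0909,.4805],[-.032,.724,.19,.013,2.191]),([.8357,.114,.4055],[-.007,.828,.188,.027,1.99]),([.8152,.1154,.4829],[-.012,.735,.187,.046,1.992]),([.7791,.1144,.581],[-.023,.612,.187,.067,1.99])]
def fk(v,q):
    a,h,l1,l2,l3,d,e=v
    A=q[1];B=A+q[2];C=B+q[4]
    r=a+l1*np.sin(A)+l2*np.sin(B)+e*np.cos(B)+l3*np.sin(C);z=h+l1*np.cos(A)+l2*np.cos(B)-e*np.sin(B)+l3*np.cos(C)
    c,s=np.cos(q[0]),np.sin(q[0]);return np.array([r*c-d*s,r*s+d*c,z])
sol=least_squares(lambda v:np.ravel([fk(v,q)-p for p,q in D]),[0,.2,.4,.4,.25,.1,0]);V=sol.x
if __name__=="__main__":
    print(V.round(4),(sol.fun.reshape(-1,3)*1000).round(1))
    def ik(r,z,tilt):
        f=lambda x:np.r_[fk(V,[0,x[0],x[1],0,x[2]])[[0,2]]-[r,z],(x.sum()-np.pi+np.radians(tilt))]
        s=least_squares(f,[.3,1.5,1],bounds=([-.91,.19,.22],[2.08,2.58,2.71]));return s.x.round(2),round(s.cost,6)
    for t in (30,40,45,50):
        print(t,"cradle",ik(.465,.06,t),ik(.50,.06,t),"hang",ik(.65,.15,t),ik(.63,.20,t), ik(.55,.23,t))
E
python3 fk.py
```

```text
[-1.000e-04  2.220e-01  5.339e-01  4.261e-01  3.539e-01  1.180e-01
  6.030e-02] [[ -6.2   3.8  -0.1]
 [ -6.1   3.8   0.1]
 [  0.6   5.5   0.1]
 [ -0.    3.4   0.2]
 [  0.1  -1.8   0.1]
 [ -0.1  -7.2  -0.2]
 [ -0.3 -14.3  -0.2]]
30 cradle (array([0.1 , 2.31, 0.22]), np.float64(0.000443)) (array([0.17, 2.24, 0.22]), np.float64(0.000325)) hang (array([0.28, 1.86, 0.48]), np.float64(0.0)) (array([0.18, 1.84, 0.59]), np.float64(0.0)) (array([0.01, 1.96, 0.65]), np.float64(0.0))
40 cradle (array([-0.09,  2.36,  0.22]), np.float64(0.005355)) (array([-0.  ,  2.27,  0.22]), np.float64(0.005509)) hang (array([0.24, 1.99, 0.22]), np.float64(6.8e-05)) (array([0.14, 2.  , 0.31]), np.float64(0.0)) (array([-0.05,  2.11,  0.38]), np.float64(0.0))
45 cradle (array([-0.21,  2.4 ,  0.22]), np.float64(0.009573)) (array([-0.11,  2.31,  0.22]), np.float64(0.010278)) hang (array([0.19, 1.98, 0.22]), np.float64(0.001755)) (array([0.11, 2.03, 0.22]), np.float64(0.000202)) (array([-0.06,  2.18,  0.23]), np.float64(0.0))
50 cradle (array([-0.34,  2.45,  0.22]), np.float64(0.014627)) (array([-0.23,  2.35,  0.22]), np.float64(0.016238)) hang (array([0.13, 1.98, 0.22]), np.float64(0.005722)) (array([0.05, 2.03, 0.22]), np.float64(0.002218)) (array([-0.13,  2.19,  0.22]), np.float64(0.00073))
```

```bash
python3 s.py .45 .11 .52; python3 - <<'E'
from h import *
from fk import V,fk
E
```

```text
t 6.75 pos [0.7791 0.1144 0.581 ] q [-0.023  0.612  0.187  0.067  1.99  -1.741] w 0.0001 F [-0.1 -0.4  0.8]
tilt 20.45 tilt az 8.8 jaw az 100.48 jaw elev -0.62
to go tool mm [-325.   -56.7   56.2]
```

```bash
python3 -m inch '{"jaw":[1,1,1,1,1,1,1],"delta_pos":[[-45,-8,8],[-45,-8,8],[-45,-8,8],[-45,-8,8],[-45,-8,8],[-45,-8,8],[-45,-8,8]],"yaw":[0,0,0,0,0,0,0]}';python3 s.py .41 .112 .22
```

```text
t: 7.45
position: [0.4644, 0.1107, 0.5421]
tool_rot: [-1.526, -0.461, -0.178]
wrist_force: [-0.7, 1.0, 0.5]
width: 0.0001
t 7.45 pos [0.4644 0.1107 0.5421] q [-0.057 -0.177  1.326  0.074  1.591 -1.795] w 0.0001 F [-0.7  1.   0.5]
tilt 23.37 tilt az 7.5 jaw az 100.26 jaw elev -1.2
to go tool mm [-176.5  274.3   17.7]
```

```bash
python3 -m inch '{"jaw":[1,1,1,1,1,1],"delta_pos":[[-25,42,2],[-25,42,2],[-25,42,2],[-25,42,2],[-25,42,2],[-25,42,2]],"yaw":[0,0,0,0,0,0]}';python3 s.py .43 .115 .2; python3 - <<'E'
from h import *
st=readout.read_state();p=cams.read_camera("wrist")
for t in ["switch_face","hook_tip","hook_top","hook_back","lamp","cradle"]:
    print(t,[(round(d["conf"],2),np.round(d["at"],1).tolist()) for d in cams.spot_point(p,t)[:3]])
M=Lrot(.156);o=np.array([.4288,.1181,.023])
for n,v in PTS.items(): print(n,proj(p,o+M@np.array(v),st).round(1))
cv2.imwrite("pics/c_w.png",p["color"][:,:,::-1])
E
```

```text
t: 8.05
position: [0.4272, 0.11, 0.2713]
tool_rot: [-1.527, -0.515, -0.229]
wrist_force: [0.4, -0.5, 0.1]
width: 0.0002
t 8.05 pos [0.4272 0.11   0.2713] q [-0.069 -0.272  2.059  0.103  0.89  -1.871] w 0.0002 F [ 0.4 -0.5  0.1]
tilt 27.17 tilt az 6.1 jaw az 100.15 jaw elev -2.06
to go tool mm [-29.1  64.9   7. ]
switch_face [(0.63, [336.0, 128.9])]
hook_tip []
hook_top []
hook_back []
lamp [(0.57, [343.1, 44.0])]
cradle [(0.64, [342.0, 33.6])]
hook_tip [[332.6 268.8]]
hook_top [[331.1 300.5]]
hook_back [[331.6 279.4]]
switch_face [[338.1 131.2]]
lamp [[341.2  43.8]]
```

View pics/c_w.png

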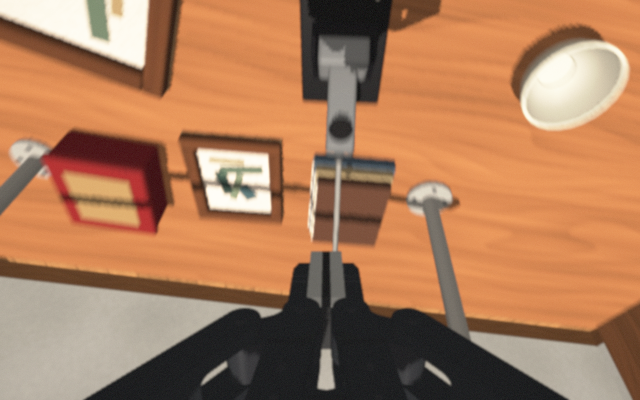

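```bash
cat > press.py <<'E'
from h import *
import sys
s=readout.read_state();M=R.from_rotvec(s["tool_rot"]).as_matrix();L=Lrot(.156)
B=np.array([.4688,.1252,.103]);tip=s["position"]+.011*M[:,0]
d=L.T@(tip-B)*1000; print("edge rel button, lamp axes mm",d.round(1),"F lamp",(L.T@s["wrist_force"]).round(1))
for o in (20,4,0): print(o,"tool go",(M.T@(B-o*.001*L[:,0]-tip)*1000).round(1))
print("unit +x lamp in tool",(M.T@L[:,0]).round(3))
E
python3 press.py
```

```text
edge rel button, lamp axes mm [-137.    -8.9  116.7] F lamp [-1.   0.6  0.8]
20 tool go [-62.  152.8  14.6]
4 tool go [-55.8 167.5  14.7]
0 tool go [-54.2 171.2  14.8]
unit +x lamp in tool [0.387 0.922 0.007]
```

```bash
python3 -m inch '{"jaw":[1,1,1,1,1,1],"delta_pos":[[-11,25,3],[-11,25,3],[-11,25,3],[-11,25,3],[-11,25,2],[0,0,0]],"yaw":[0,0,0,0,0,0]}';python3 s.py;python3 press.py
```

```text
t: 9.0
position: [0.4625, 0.1196, 0.161]
tool_rot: [-1.526, -0.554, -0.267]
wrist_force: [-1.0, -0.9, 0.4]
width: 0.0001
t 9.0 pos [0.4625 0.1196 0.161 ] q [-0.028 -0.069  2.23   0.137  0.464 -1.892] w 0.0001 F [-1.  -0.9  0.4]
tilt 29.99 tilt az 5.4 jaw az 100.02 jaw elev -2.65
edge rel button, lamp axes mm [-38.9  -4.1  50.2] F lamp [-1.1 -0.7 -0.4]
20 tool go [-40.5  34.9   6.8]
4 tool go [-35.   49.9   7. ]
0 tool go [-33.6  53.7   7.1]
unit +x lamp in tool [0.344 0.939 0.015]
```

```bash
python3 -m inch '{"jaw":[1,1,1,1,1],"delta_pos":[[-11,9,2],[-11,9,2],[-11,9,2],[-8,8,1],[0,0,0]],"yaw":[0,0,0,0,0]}';python3 s.py;python3 press.py
```

```text
t: 9.5
position: [0.4614, 0.1212, 0.1263]
tool_rot: [-1.523, -0.578, -0.29]
wrist_force: [0.1, 0.1, -0.4]
width: 0.0001
t 9.5 pos [0.4614 0.1212 0.1263] q [-0.024 -0.008  2.307  0.209  0.298 -1.966] w 0.0001 F [ 0.1  0.1 -0.4]
tilt 31.7 tilt az 5.3 jaw az 99.98 jaw elev -2.91
edge rel button, lamp axes mm [-17.6  -2.3  23.2] F lamp [ 0.3  0.1 -0.3]
20 tool go [-22.6   4.9   3.5]
4 tool go [-17.6  20.1   3.8]
0 tool go [-16.3  23.9   3.8]
unit +x lamp in tool [0.316 0.949 0.019]
```

```bash
python3 -m inch '{"jaw":[1,1,1,1],"delta_pos":[[-20,0,0],[-10,0,0],[0,0,0],[0,0,0]],"yaw":[0,0,0,0]}';python3 s.py;python3 press.py
```

```text
t: 9.9
position: [0.4476, 0.1159, 0.1221]
tool_rot: [-1.521, -0.595, -0.306]
wrist_force: [-0.6, -0.2, 0.4]
width: -0.0003
t 9.9 pos [0.4476 0.1159 0.1221] q [-0.049 -0.032  2.36   0.304  0.255 -2.082] w -0.0003 F [-0.6 -0.2  0.4]
tilt 32.91 tilt az 5.2 jaw az 99.96 jaw elev -3.08
edge rel button, lamp axes mm [-26.1  -5.4  10.8] F lamp [-0.7 -0.2 -0.1]
20 tool go [-8.2  8.8  6.1]
4 tool go [-3.5 24.1  6.4]
0 tool go [-2.3 27.9  6.5]
unit +x lamp in tool [0.296 0.955 0.021]
```

```bash
python3 -m inch '{"jaw":[1,1,1],"delta_pos":[[-6,8,5],[-4,8,3],[-1,5,1]],"yaw":[0,0,0]}';python3 s.py;python3 press.py; python3 - <<'E'
from h import *
p=cams.read_camera("wrist");cv2.imwrite("pics/d_w.png",p["color"][:,:,::-1])
E
```

```text
t: 10.2
position: [0.4539, 0.122, 0.1128]
tool_rot: [-1.516, -0.595, -0.303]
wrist_force: [-0.7, -0.3, -0.6]
width: 0.0
t 10.2 pos [0.4539 0.122  0.1128] q [-0.03   0.007  2.357  0.326  0.221 -2.091] w 0.0 F [-0.7 -0.3 -0.6]
tilt 32.81 tilt az 5.7 jaw az 100.15 jaw elev -2.85
edge rel button, lamp axes mm [-14.7  -0.4   8.3] F lamp [-0.2 -0.1 -0.9]
20 tool go [-9.4 -2.6  0.7]
4 tool go [-4.7 12.6  0.9]
0 tool go [-3.5 16.4  1. ]
unit +x lamp in tool [0.297 0.955 0.016]
```

View pics/d_w.png

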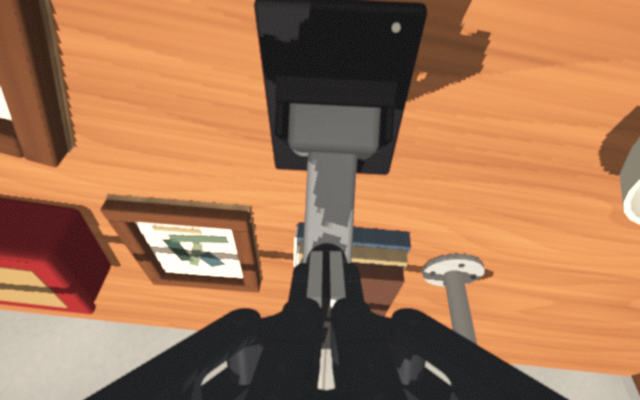

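```bash
python3 -m inch '{"jaw":[1,1,1],"delta_pos":[[-3,6,1],[-3,6,1],[-3,6,0]],"yaw":[0,0,0]}';python3 s.py;python3 press.py
```

```text
t: 10.55
position: [0.4576, 0.1205, 0.1051]
tool_rot: [-1.512, -0.587, -0.29]
wrist_force: [0.2, -0.3, 0.3]
width: 0.0001
t 10.55 pos [0.4576 0.1205 0.1051] q [-0.043  0.032  2.351  0.39   0.22  -2.167] w 0.0001 F [ 0.2 -0.3  0.3]
tilt 32.07 tilt az 6.5 jaw az 100.44 jaw elev -2.46
edge rel button, lamp axes mm [-7.  -2.4  4.4] F lamp [-0.1 -0.3  0.3]
20 tool go [ -8.1 -11.1   2.6]
4 tool go [-3.2  4.1  2.7]
0 tool go [-2.   7.9  2.7]
unit +x lamp in tool [0.309 0.951 0.007]
```

```bash
python3 -m inch '{"jaw":[1,1,1],"delta_pos":[[-2,6,2],[-1,6,2],[0,6,1]],"yaw":[0,0,0]}';python3 s.py;python3 press.py
```

```text
t: 10.85
position: [0.4641, 0.1232, 0.0976]
tool_rot: [-1.507, -0.576, -0.278]
wrist_force: [-1.7, -0.8, 1.3]
width: -0.0001
t 10.85 pos [0.4641 0.1232 0.0976] q [-0.039  0.064  2.335  0.405  0.22  -2.177] w -0.0001 F [-1.7 -0.8  1.3]
tilt 31.25 tilt az 7.3 jaw az 100.64 jaw elev -2.03
edge rel button, lamp axes mm [ 3.2 -0.8  3.1] F lamp [-2.2 -0.5 -0.1]
20 tool go [-10.3 -21.    0.9]
4 tool go [-5.2 -5.8  0.9]
0 tool go [-3.9 -2.   0.9]
unit +x lamp in tool [ 0.322  0.947 -0.   ]
```

```bash
python3 -m inch '{"jaw":[1,1],"delta_pos":[[0,4,0],[0,4,0]],"yaw":[0,0]}';python3 s.py;python3 press.py;python3 -m inch '{"jaw":[1,1],"delta_pos":[[0,3,0],[0,3,0]],"yaw":[0,0]}';python3 s.py;python3 press.py
```

```text
t: 11.05
position: [0.4674, 0.1236, 0.0944]
tool_rot: [-1.504, -0.573, -0.271]
wrist_force: [-48.9, -9.9, 65.0]
width: -0.0001
t 11.05 pos [0.4674 0.1236 0.0944] q [-0.041  0.078  2.328  0.424  0.222 -2.2  ] w -0.0001 F [-48.9  -9.9  65. ]
tilt 30.91 tilt az 7.8 jaw az 100.83 jaw elev -1.83
edge rel button, lamp axes mm [ 7.9 -0.8  2.7] F lamp [-79.9  -2.2  17.8]
20 tool go [-11.7 -25.5   1.1]
4 tool go [ -6.4 -10.3   1. ]
0 tool go [-5.1 -6.6  1. ]
unit +x lamp in tool [ 0.327  0.945 -0.005]
t: 11.25
position: [0.4674, 0.1239, 0.0944]
tool_rot: [-1.502, -0.577, -0.269]
wrist_force: [-46.2, -15.6, 57.5]
width: 0.0001
t 11.25 pos [0.4674 0.1239 0.0944] q [-0.043  0.078  2.329  0.44   0.222 -2.22 ] w 0.0001 F [-46.2 -15.6  57.5]
tilt 30.99 tilt az 8.0 jaw az 101.05 jaw elev -1.83
edge rel button, lamp axes mm [ 7.9 -0.5  2.8] F lamp [-73.8  -8.2  13.2]
20 tool go [-11.7 -25.5   0.9]
4 tool go [ -6.5 -10.3   0.8]
0 tool go [-5.2 -6.5  0.7]
unit +x lamp in tool [ 0.326  0.945 -0.008]
```

```bash
python3 -m inch '{"jaw":[1,1,1,1],"delta_pos":[[-2,-8,0],[-3,-20,0],[-3,-30,0],[0,-30,0]],"yaw":[0,0,0,0]}';python3 s.py; python3 - <<'E'
from h import *
st=readout.read_state();p=cams.read_camera("wrist");cv2.imwrite("pics/e_w.png",p["color"][:,:,::-1])
S=cams.read_camera("side");c=S["color"][130:270,200:340];cv2.imwrite("pics/e_s.png",cv2.resize(c,None,fx=4,fy=4,interpolation=2)[:,:,::-1])
for t in ["switch_face","hook_tip","hook_top","hook_back","lamp","cradle"]:
    print(t,[(round(d["conf"],2),np.round(d["at"],1).tolist()) for d in cams.spot_point(p,t)[:3]])
M=Lrot(.156);o=np.array([.4288,.1181,.023])
for n,v in PTS.items(): print(n,proj(p,o+M@np.array(v),st).round(1))
E
```

```text
t: 11.65
position: [0.4136, 0.1155, 0.1659]
tool_rot: [-1.503, -0.573, -0.267]
wrist_force: [1.5, 0.7, 0.9]
width: 0.0001
t 11.65 pos [0.4136 0.1155 0.1659] q [-0.088 -0.198  2.323  0.241  0.503 -2.042] w 0.0001 F [1.5 0.7 0.9]
tilt 30.76 tilt az 8.0 jaw az 101.01 jaw elev -1.82
switch_face [(0.62, [324.7, 224.7]), (0.44, [327.6, 105.1])]
hook_tip []
hook_top []
hook_back [(0.58, [317.3, 394.6])]
lamp [(0.71, [584.8, 135.3]), (0.69, [330.1, 105.7]), (0.23, [331.7, 90.0])]
cradle []
hook_tip [[314.7 399.5]]
hook_top [[313.2 428.2]]
hook_back [[314.8 394.5]]
switch_face [[322.9 229.3]]
lamp [[328.5 108.2]]
```

View pics/e_w.png

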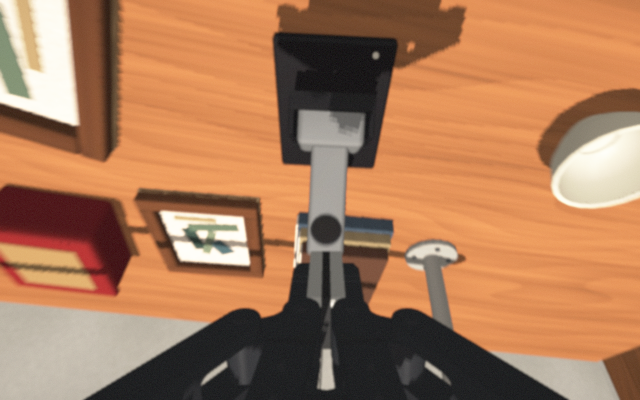

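View pics/e_s.png

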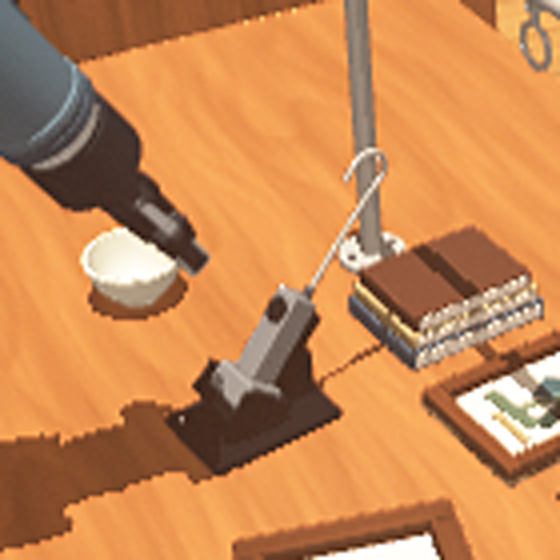

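```bash
cat > grasp.py <<'E'
from h import *
import sys
s=readout.read_state();M=R.from_rotvec(s["tool_rot"]).as_matrix();L=Lrot(.156)
o=np.array([.4280,.1183,.023]);G=o+L@np.array([-.003,0,.066])
g=s["position"]-env.hold_point_z*M[:,1]
print("grasp pt in lamp mm",(L.T@(g-o)*1000).round(1),"rel angle",np.degrees(np.arccos(-M[:,1]@L[:,2])).round(1),"F",s["wrist_force"].round(1),"w",round(s["width"],4))
print("tool go",(M.T@(G-g)*1000).round(1), "jaw vs lamp y in tool", (M.T@L[:,1]).round(3))
E
python3 grasp.py;python3 -m inch '{"jaw":[-1,-1,-1,-1],"delta_pos":[[-14,10,0],[-14,10,1],[-14,10,1],[-14,8,1]],"yaw":[0,0,0,0]}';python3 s.py; python3 grasp.py
```

```text
grasp pt in lamp mm [-119.1   -0.3  105.9] rel angle 70.7 F [ 0.4 -0.6 -0.4] w -0.0004
tool go [  0.7 122.8   1.2] jaw vs lamp y in tool [ 0.047 -0.008  0.999]
t: 12.45
position: [0.3877, 0.1108, 0.1003]
tool_rot: [-1.504, -0.571, -0.265]
wrist_force: [-0.2, 1.0, -0.4]
width: 0.0582
t 12.45 pos [0.3877 0.1108 0.1003] q [-0.123 -0.105  2.478  0.495  0.281 -2.338] w 0.0582 F [-0.2  1.  -0.4]
tilt 30.64 tilt az 7.9 jaw az 101.02 jaw elev -1.82
grasp pt in lamp mm [-98.7  -1.   39.1] rel angle 70.6 F [-0.2  1.  -0.4] w 0.0582
tool go [57.1 81.4 -1. ] jaw vs lamp y in tool [ 0.047 -0.009  0.999]
```

```bash
python3 -m inch '{"jaw":[-1,-1,-1,-1,-1],"delta_pos":[[25,5,0],[20,12,0],[12,18,0],[5,18,0],[0,10,0]],"yaw":[0,0,0,0,0]}';python3 s.py; python3 grasp.py
```

```text
t: 12.95
position: [0.4674, 0.1258, 0.0745]
tool_rot: [-1.499, -0.546, -0.238]
wrist_force: [-0.4, -0.2, 0.1]
width: 0.0855
t 12.95 pos [0.4674 0.1258 0.0745] q [-0.042  0.131  2.32   0.461  0.22  -2.241] w 0.0855 F [-0.4 -0.2  0.1]
tilt 28.78 tilt az 9.2 jaw az 101.29 jaw elev -1.13
grasp pt in lamp mm [-19.8   1.3  72. ] rel angle 68.8 F [-0.4 -0.2  0.1] w 0.0855
tool go [ 0.4 17.9 -1.3] jaw vs lamp y in tool [0.045 0.002 0.999]
```

```bash
python3 -m inch '{"jaw":[-1,-1,-1,-1],"delta_pos":[[0,7,0],[0,7,0],[0,5,0],[0,0,0]],"yaw":[0.02,0.02,0,0]}';python3 s.py; python3 grasp.py; python3 - <<'E'
from h import *
p=cams.read_camera("wrist");cv2.imwrite("pics/f_w.png",p["color"][:,:,::-1])
E
```

```text
t: 13.35
position: [0.4774, 0.1245, 0.0639]
tool_rot: [-1.487, -0.499, -0.257]
wrist_force: [0.5, -0.2, 0.5]
width: 0.0857
t 13.35 pos [0.4774 0.1245 0.0639] q [-0.049  0.173  2.299  0.502  0.22  -2.245] w 0.0857 F [ 0.5 -0.2  0.5]
tilt 27.91 tilt az 10.1 jaw az 99.22 jaw elev 0.47
grasp pt in lamp mm [-5.5 -1.7 70.4] rel angle 67.9 F [ 0.5 -0.2  0.5] w 0.0857
tool go [-3.1  4.   1.7] jaw vs lamp y in tool [0.001 0.01  1.   ]
```

View pics/f_w.png

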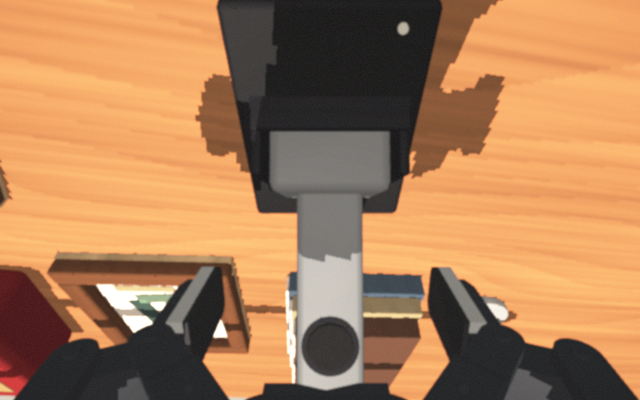

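```bash
python3 -m inch '{"jaw":[0.2,0.5,1,1,1,1,1],"delta_pos":[[0,0,0],[0,0,0],[0,0,0],[0,0,0],[0,0,0],[0,0,0],[0,0,0]],"yaw":[0,0,0,0,0,0,0]}' 40;python3 s.py; python3 grasp.py
```

```text
t: 14.1
position: [0.4764, 0.1248, 0.0652]
tool_rot: [-1.487, -0.502, -0.258]
wrist_force: [0.9, 0.6, -0.7]
width: 0.0253
t 14.1 pos [0.4764 0.1248 0.0652] q [-0.049  0.168  2.301  0.501  0.22  -2.244] w 0.0253 F [ 0.9  0.6 -0.7]
tilt 28.03 tilt az 10.1 jaw az 99.26 jaw elev 0.44
grasp pt in lamp mm [-7.1 -1.3 70.7] rel angle 68.0 F [ 0.9  0.6 -0.7] w 0.0253
tool go [-2.8  5.6  1.3] jaw vs lamp y in tool [0.001 0.009 1.   ]
```

```bash
python3 -m inch '{"jaw":[1,1,1,1,1],"delta_pos":[[9,-4,0],[10,-4,0],[11,-4.5,0],[12,-5,0],[12,-5,0]],"yaw":[0,0,0,0,0]}';python3 s.py; python3 grasp.py
```

```text
t: 14.6
position: [0.5052, 0.131, 0.1041]
tool_rot: [-1.487, -0.485, -0.241]
wrist_force: [-3.0, -4.6, -31.6]
width: 0.0251
t 14.6 pos [0.5052 0.131  0.1041] q [-0.027  0.133  2.176  0.257  0.384 -1.974] w 0.0251 F [ -3.   -4.6 -31.6]
tilt 26.83 tilt az 10.6 jaw az 99.32 jaw elev 0.67
grasp pt in lamp mm [ -9.4   0.3 119.8] rel angle 66.8 F [ -3.   -4.6 -31.6] w 0.0251
tool go [-46.9  27.   -0.6] jaw vs lamp y in tool [0.001 0.013 1.   ]
```

```bash
python3 - <<'E'
from h import *
S=cams.read_camera("side");c=S["color"][110:290,200:400];cv2.imwrite("pics/g_s.png",cv2.resize(c,None,fx=3,fy=3,interpolation=2)[:,:,::-1])
p=cams.read_camera("wrist");cv2.imwrite("pics/g_w.png",p["color"][:,:,::-1])
s=readout.read_state();print(s["wrist_force"],s["moment"])
E
```

```text
[-4.88121136  0.85275682 -3.95575608] [-0.17940895  1.4910582   0.07100384]
```

View pics/g_s.png

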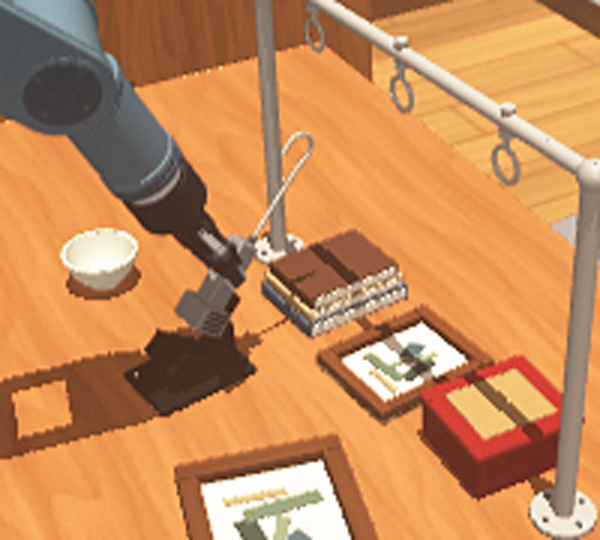

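View pics/g_w.png

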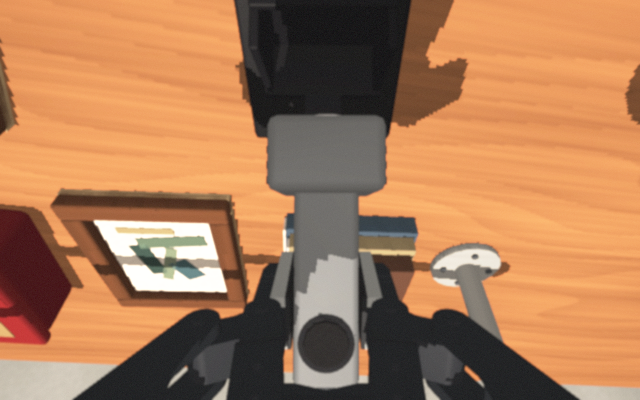

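The lamp is out of the cradle and held square. I'll lift it back clear of the rail, then add tilt at the reach limit, passing over the rail.

```bash
python3 s.py .44 .10 .55; python3 -m inch '{"jaw":[1,1,1,1,1],"delta_pos":[[-5,-15,0],[-10,-30,0],[-5,-45,0],[0,-49,-1],[3,-49,-1]],"yaw":[0,0,0,0,0]}';python3 s.py .46 .09 .56
```

```text
t 14.7 pos [0.505  0.1312 0.1039] q [-0.027  0.133  2.177  0.258  0.384 -1.976] w 0.0252 F [-4.9  0.9 -4. ]
tilt 26.84 tilt az 10.7 jaw az 99.35 jaw elev 0.69
to go tool mm [ 139.7 -429.5  -14.9]
t: 15.2
position: [0.4013, 0.1111, 0.2595]
tool_rot: [-1.486, -0.475, -0.23]
wrist_force: [2.2, -0.3, -3.0]
width: 0.0253
t 15.2 pos [0.4013 0.1111 0.2595] q [-0.123 -0.315  2.107  0.174  0.922 -1.929] w 0.0253 F [ 2.2 -0.3 -3. ]
tilt 26.07 tilt az 11.2 jaw az 99.39 jaw elev 0.88
to go tool mm [ 181.2 -246.4  -25.8]
```

```bash
python3 - <<'E'
from h import *
S=cams.read_camera("side");c=S["color"][60:290,180:400];cv2.imwrite("pics/h_s.png",cv2.resize(c,None,fx=2.6,fy=2.6,interpolation=2)[:,:,::-1])
E
```

```text
(no output)
```

View pics/h_s.png

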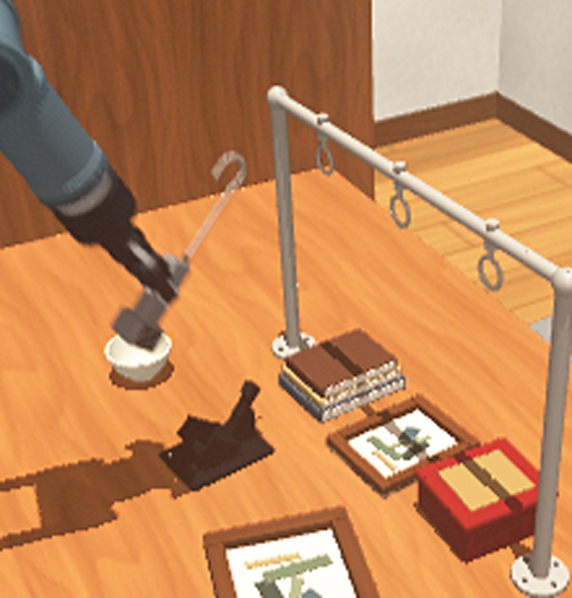

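```bash
python3 -m inch '{"jaw":[1,1,1,1,1,1,1],"delta_pos":[[15,-40,-3],[25,-42,-4],[27,-42,-4],[28,-40,-4],[28,-40,-4],[30,-38,-4],[35,-30,-4]],"yaw":[0,0,0,0,0,0,0]}';python3 s.py .65 .06 .62
```

```text
t: 15.95
position: [0.4471, 0.0897, 0.5995]
tool_rot: [-1.483, -0.497, -0.24]
wrist_force: [0.8, 0.7, -2.7]
width: 0.0253
t 15.95 pos [0.4471 0.0897 0.5995] q [-0.186 -0.23   1.248  0.171  1.676 -1.868] w 0.0253 F [ 0.8  0.7 -2.7]
tilt 27.25 tilt az 11.1 jaw az 99.79 jaw elev 0.67
to go tool mm [183.   70.4 -63.6]
```

```bash
python3 -m inch '{"jaw":[1,1,1,1,1,1,1],"delta_pos":[[40,8,-10],[45,10,-10],[45,10,-10],[45,10,-10],[40,0,-8],[40,0,-5],[35,-20,0]],"yaw":[0,0,0,0,0,0,0]}';python3 s.py
```

```text
t: 16.65
position: [0.7111, 0.0816, 0.7037]
tool_rot: [-1.476, -0.533, -0.265]
wrist_force: [19.5, 0.7, 80.9]
width: 0.0252
t 16.65 pos [0.7111 0.0816 0.7037] q [-0.117  0.446  0.187  0.166  2.01  -1.754] w 0.0252 F [19.5  0.7 80.9]
tilt 29.51 tilt az 11.0 jaw az 100.21 jaw elev 0.46
```

```bash
python3 -m inch '{"jaw":[1],"delta_pos":[[0,0,0]],"yaw":[0]}'; python3 - <<'E'
from h import *
S=cams.read_camera("side");c=S["color"][0:290,180:480];cv2.imwrite("pics/i_s.png",cv2.resize(c,None,fx=2,fy=2,interpolation=2)[:,:,::-1])
s=readout.read_state();print(s["wrist_force"],s["moment"],s["joint_vel"])
p=cams.read_camera("wrist");cv2.imwrite("pics/i_w.png",p["color"][:,:,::-1])
E
```

```text
t: 16.75
position: [0.7149, 0.0815, 0.6966]
tool_rot: [-1.474, -0.525, -0.256]
wrist_force: [2.1, 0.3, -2.4]
width: 0.0254
[ 0.45821554  0.75552574 -4.01822685] [-0.13244525  0.39330159  0.02393385] [-0.00146834 -0.05172623 -0.02326128 -0.01057311 -0.00503339  0.00037162]
```

View pics/i_s.png

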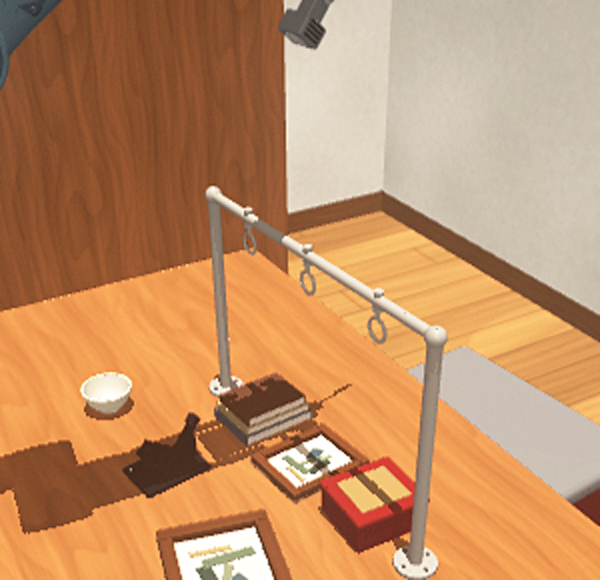

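View pics/i_w.png

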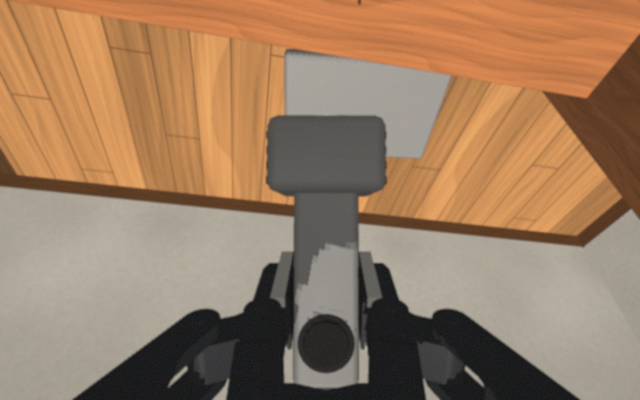

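```bash
python3 -m inch '{"jaw":[1,1,1,1,1,1],"delta_pos":[[8,0,0],[15,0,0],[22,0,0],[25,0,0],[25,0,0],[25,0,0]],"yaw":[0,0,0,0,0,0]}';python3 s.py
```

```text
t: 17.45
position: [0.7636, 0.0963, 0.7048]
tool_rot: [-1.459, -0.609, -0.341]
wrist_force: [-0.0, -0.7, -4.2]
width: 0.0251
t 17.45 pos [0.7636 0.0963 0.7048] q [-0.091  0.477  0.188  0.161  1.878 -1.744] w 0.0251 F [-0.  -0.7 -4.2]
tilt 35.11 tilt az 10.3 jaw az 100.23 jaw elev 0.02
```

```bash
python3 -m inch '{"jaw":[1,1,1,1],"delta_pos":[[25,0,0],[25,0,0],[15,0,0],[-8,0,0]],"yaw":[0,0,0,0]}';python3 s.py; python3 - <<'E'
from h import *
M=R.from_rotvec(readout.read_state()["tool_rot"]).as_matrix()
for n,v in dict(back=(-1,0,0),up=(0,0,1),right=(0,-1,0)).items(): print(n,(M.T@np.array(v)).round(3))
E
```

```text
t: 17.85
position: [0.7861, 0.1024, 0.697]
tool_rot: [-1.447, -0.643, -0.376]
wrist_force: [0.2, -0.9, -3.1]
width: 0.0247
t 17.85 pos [0.7861 0.1024 0.697 ] q [-0.082  0.457  0.276  0.16   1.764 -1.747] w 0.0247 F [ 0.2 -0.9 -3.1]
tilt 37.69 tilt az 10.2 jaw az 100.19 jaw elev -0.03
back [-0.779 -0.602  0.177]
up [ 0.611 -0.791 -0.   ]
right [-0.14  -0.108 -0.984]
```

```bash
cat >> h.py <<'E'
def lamp_in_tool(rho,gx,gz,gy=0.):
    # rho deg: angle between -tool y and lamp z; (gx,gz) grasp pt in lamp m
    a=np.radians(rho); Lx=np.array([np.cos(a),np.sin(a),0]) # lamp axes in tool coords
    Lx=np.array([np.cos(a),np.sin(a),0]); Lz=np.array([np.sin(a),-np.cos(a),0]); Ly=np.array([0,0,1.])
    Rl=np.c_[Lx,Ly,Lz]; g=np.array([0,-env.hold_point_z,0]); return Rl, g-Rl@np.array([gx,gy,gz])
E
python3 - <<'E'
from h import *
s=readout.read_state();M=R.from_rotvec(s["tool_rot"]).as_matrix()
p=cams.read_camera("wrist")
for t in ["switch_face","lamp"]: print(t,[(round(d["conf"],2),np.round(d["at"],1).tolist()) for d in cams.spot_point(p,t)[:3]])
def show(rho,gx,gz):
    Rl,o=lamp_in_tool(rho,gx,gz);out=[]
    for v in [(-.0155,0,.088),(0,0,0),(-.02,.023,0),(-.02,-.023,.03),(-.013,.013,.106)]:
        out.append(proj(p,s["position"]+M@(o+Rl@np.array(v)),s)[0].round(0).tolist())
    print(rho,gx,gz,out)
show(68,-.007,.0707);show(60,-.007,.0707);show(68,-.003,.068);show(75,-.007,.07)
cv2.imwrite("pics/j_w.png",p["color"][:,:,::-1])
E
```

```text
switch_face [(0.82, [324.6, 343.8])]
lamp [(0.9, [323.9, 125.7])]
68 -0.007 0.0707 [[321.0, 348.0], [321.0, 126.0], [382.0, 112.0], [258.0, 192.0], [355.0, 394.0]]
60 -0.007 0.0707 [[321.0, 346.0], [321.0, 135.0], [378.0, 117.0], [261.0, 189.0], [356.0, 397.0]]
68 -0.003 0.068 [[320.0, 359.0], [321.0, 130.0], [384.0, 116.0], [256.0, 199.0], [356.0, 407.0]]
75 -0.007 0.07 [[321.0, 350.0], [321.0, 121.0], [386.0, 113.0], [256.0, 198.0], [354.0, 391.0]]
```

View pics/j_w.png

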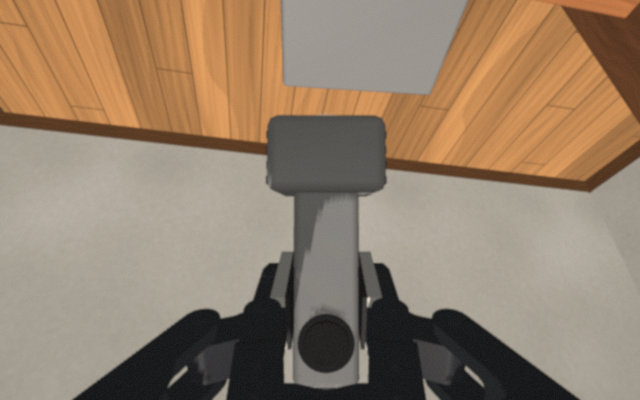

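```bash
python3 - <<'E'
from h import *
s=readout.read_state();M=R.from_rotvec(s["tool_rot"]).as_matrix()
p=cams.read_camera("wrist")
obs=[((-.0155,0,.088),(325.5,343.8)),((-.02,0,.030),(326,193)),((-.02,0,0),(326,117)),((-.013,.013,.106),(357,386)),((-.013,-.013,.106),(295,386)),((-.02,.023,.028),(386,187)),((-.02,-.023,.028),(267,187)),((-.013,.013,.035),(358,200)),((-.013,-.013,.035),(294,200))]
def f(v):
    Rl,o=lamp_in_tool(v[0],v[1],v[2],v[3]);return np.ravel([proj(p,s["position"]+M@(o+Rl@np.array(a)),s)[0]-b for a,b in obs])
r=least_squares(f,[68,-.007,.07,0],x_scale=[5,.005,.005,.005]);print(r.x.round(4));print(r.fun.reshape(-1,2).round(1))
# cov
J=r.jac;print(np.sqrt(np.diag(np.linalg.inv(J.T@J)))*2)
E
```

```text
[ 6.72911e+01 -1.23000e-02  7.14000e-02 -2.10000e-03]
[[ 0.6 -2.8]
 [ 0.1 -1.9]
 [ 0.1 -2.2]
 [ 2.2 -0.1]
 [-2.1 -0.1]
 [-0.5 -1.1]
 [-0.4 -1.1]
 [ 0.1  4.8]
 [-0.1  4.8]]
[1.79391146e+00 9.89358136e-04 2.88149617e-04 2.61634164e-04]
```

```bash
cat > w.py <<'E'
from h import *
import sys
E0=np.array([.6486,.0162,.335]);az=.0746
RR=R.from_euler('z',az).as_matrix()
rho,gx,gz=67.3,-.0105,.071
def info(Wl=None,lean=None):
    s=readout.read_state();M=R.from_rotvec(s["tool_rot"]).as_matrix()
    Rl,o=lamp_in_tool(rho,gx,gz);Lw=M@Rl;ow=s["position"]+M@o
    W=E0-[0,0,.0165]
    print("t",s["t"],"pos",s["position"].round(4),"F",s["wrist_force"].round(1),"w",round(s["width"],4),"j5",s["joint_pos"][4].round(3))
    y=M[:,1];print("tilt",np.degrees(np.arccos(-y[2])).round(1),"az",np.degrees(np.arctan2(y[1],y[0])).round(1),"jaw az",np.degrees(np.arctan2(M[1,2],M[0,2])).round(1),"elev",np.degrees(np.arcsin(M[2,2])).round(1),
     "lamp lean(nominal)",np.degrees(np.arctan2(Lw[2,0]*-1,Lw[2,2])).round(1))
    for n in ("hook_tip","hook_top"): print(n,"rail frame rel eye mm",(RR.T@(ow+Lw@np.array(PTS[n])-E0)*1000).round(1))
    print("W in lamp mm",(Lw.T@(W-ow)*1000).round(1))
    for n,v in dict(fwd=RR[:,0],left=RR[:,1],up=(0,0,1)).items(): print(n,(M.T@np.array(v)).round(3),end=" ")
    print()
    return s,M,Lw,ow,W
if __name__=="__main__":
    s,M,Lw,ow,W=info()
    for a in sys.argv[1:]:
        t=np.array([float(x) for x in a.split(",")])/1000  # target W in lamp (x,y,z)
        d=W-Lw@t-ow;print("for Wl",a,"tool go",(M.T@d*1000).round(1))
E
python3 s.py .46 .02 .58; python3 -m inch '{"jaw":[1,1,1,1,1,1,1,1],"delta_pos":[[-30,-15,0],[-38,-16,-5],[-38,-16,-5],[-38,-16,-5],[-38,-16,-5],[-38,-16,-5],[-38,-10,-5],[-30,0,-5]],"yaw":[0,0,0,0,0,0,0,0]}';python3 w.py;python3 s.py .46 0 .3
```

```text
t 18.05 pos [0.7838 0.1024 0.6993] q [-0.082  0.454  0.275  0.16   1.767 -1.747] w 0.0251 F [-0.2  0.  -2.8]
tilt 37.75 tilt az 10.1 jaw az 100.18 jaw elev -0.05
to go tool mm [-336.6 -109.7  -23.7]
t: 18.85
position: [0.503, 0.0142, 0.6036]
tool_rot: [-1.452, -0.653, -0.381]
wrist_force: [0.0, -0.9, -2.2]
width: 0.0249
t 18.85 pos [0.503  0.0142 0.6036] F [ 0.  -0.9 -2.2] w 0.0249 j5 1.497
tilt 38.2 az 9.6 jaw az 100.2 elev -0.5 lamp lean(nominal) 29.1
hook_tip rail frame rel eye mm [-96.4  15.2 403.9]
hook_top rail frame rel eye mm [-68.   18.3 422.3]
W in lamp mm [ 271.1  -21.5 -115.5]
fwd [ 0.781  0.615 -0.104] left [0.087 0.057 0.995] up [ 0.618 -0.786 -0.009] 
t 18.85 pos [0.503  0.0142 0.6036] q [-0.472 -0.264  1.352  0.379  1.497 -2.144] w 0.0249 F [ 0.  -0.9 -2.2]
tilt 38.18 tilt az 9.6 jaw az 100.22 jaw elev -0.49
to go tool mm [-222.9  211.    -3.8]
```

```bash
python3 -m inch '{"jaw":[1,1,1,1,1,1,1,1],"delta_pos":[[-28,28,-2],[-30,35,-3],[-30,36,-3],[-30,36,-3],[-30,36,-3],[-30,36,-3],[-25,28,-3],[-10,10,0]],"yaw":[0,0,0,0,0,0,0,0]}';python3 w.py -45,0,195;python3 s.py
```

```text
t: 19.65
position: [0.4946, -0.0199, 0.2854]
tool_rot: [-1.473, -0.677, -0.402]
wrist_force: [1.2, 0.7, -3.9]
width: 0.0252
t 19.65 pos [ 0.4946 -0.0199  0.2854] F [ 1.2  0.7 -3.9] w 0.0252 j5 0.824
tilt 39.6 az 7.3 jaw az 99.8 elev -2.0 lamp lean(nominal) 27.7
hook_tip rail frame rel eye mm [-110.9  -15.2   86.7]
hook_top rail frame rel eye mm [-83.  -11.8 105.8]
W in lamp mm [130.9   8.1 166.9]
fwd [ 0.765  0.637 -0.096] left [0.097 0.034 0.995] up [ 0.636 -0.77  -0.036] 
for Wl -45,0,195 tool go [ 42.  173.2   8.1]
t 19.65 pos [ 0.4946 -0.0199  0.2854] q [-0.593 -0.264  2.124  0.61   0.824 -2.665] w 0.0252 F [ 1.2  0.7 -3.9]
tilt 39.6 tilt az 7.3 jaw az 99.8 jaw elev -2.04
```

```bash
python3 -m inch '{"jaw":[1,1,1,1,1],"delta_pos":[[-14,27,2],[-14,27,3],[-14,27,3],[-14,27,3],[-12,24,2]],"yaw":[0,0,0,0,0]}';python3 w.py -45,0,195;python3 s.py
```

```text
t: 20.15
position: [0.5333, -0.0118, 0.1502]
tool_rot: [-1.49, -0.675, -0.41]
wrist_force: [0.8, -0.1, -3.2]
width: 0.025
t 20.15 pos [ 0.5333 -0.0118  0.1502] F [ 0.8 -0.1 -3.2] w 0.025 j5 0.414
tilt 39.7 az 5.7 jaw az 99.1 elev -2.8 lamp lean(nominal) 27.7
hook_tip rail frame rel eye mm [-71.9  -8.7 -48.4]
hook_top rail frame rel eye mm [-44.   -5.4 -29.3]
W in lamp mm [ 33.2   1.  268. ]
fwd [ 0.765  0.639 -0.084] left [0.097 0.016 0.995] up [ 0.637 -0.769 -0.05 ] 
for Wl -45,0,195 tool go [97.5 44.   1. ]
t 20.15 pos [ 0.5333 -0.0118  0.1502] q [-0.476  0.033  2.284  1.045  0.414 -3.118] w 0.025 F [ 0.8 -0.1 -3.2]
tilt 39.71 tilt az 5.7 jaw az 99.12 jaw elev -2.84
```

```bash
cat > fk6.py <<'E'
from h import *
V=[0,.222,.5339,.4261,.3539,.118,.0603]
# data pos, rotvec, q
D=[([.1908,.5153,.2305],[-1.55454,.27898,-.27795],[1.0132,.2593,1.5361,0,1.3480,-.2028]),
([.7791,.1144,.581],[-1.526,-.422,-.136],[-.023,.612,.187,.067,1.99,-1.741]),
([.4476,.1159,.1221],[-1.521,-.595,-.306],[-.049,-.032,2.36,.304,.255,-2.082]),
([.4764,.1248,.0652],[-1.487,-.502,-.258],[-.049,.168,2.301,.501,.22,-2.244]),
([.5333,-.0118,.1502],[-1.49,-.675,-.41],[-.476,.033,2.284,1.045,.414,-3.118]),
([.4946,-.0199,.2854],[-1.473,-.677,-.402],[-.593,-.264,2.124,.61,.824,-2.665]),
([.503,.0142,.6036],[-1.452,-.653,-.381],[-.472,-.264,1.352,.379,1.497,-2.144]),
([.7861,.1024,.697],[-1.447,-.643,-.376],[-.082,.457,.276,.16,1.764,-1.747])]
Ry=lambda a:R.from_euler('y',a);Rz=lambda a:R.from_euler('z',a)
def fk(v,q):
    h,l1,l2,e,d,wl,c0,c4,dd=v[:9]
    B=q[1]+q[2]
    P=np.array([l1*np.sin(q[1])+l2*np.sin(B)+e*np.cos(B),d,h+l1*np.cos(q[1])+l2*np.cos(B)-e*np.sin(B)])
    A=Ry(B)*Rz(s4*q[3])*Ry(q[4])
    P=P+A.apply([0,dd*0,wl]); # tool along local z
    Rt=Rz(q[0])*A*Rz(s6*q[5]+c0)
    # tool axes: y = local z ; choose x_t=local x, z_t = local -? right-handed: x,y,z -> y=z_l, z = -y_l
    Mt=Rt.as_matrix()@np.array([[1,0,0],[0,0,-1],[0,1,0]]).astype(float)
    return Rz(q[0]).apply(P),Mt
best=None
for s4 in(1,-1):
  for s6 in(1,-1):
    def res(v):
        r=[]
        for p,rv,q in D:
            P,Mt=fk(v,q);r+=list((P-p)*5);r+=list((R.from_matrix(Mt).inv()*R.from_rotvec(rv)).as_rotvec())
        return np.array(r)
    for c0 in(0,1.57,3.14,-1.57):
        s=least_squares(res,[.222,.534,.426,.06,.118,.354,c0,0,0])
        if best is None or s.cost<best[0]: best=(s.cost,s4,s6,s.x,s.fun)
cost,s4,s6,X,fun=best
lim=np.array([[-3.14,3.14],[-.91,2.08],[.19,2.58],[-1.22,4.36],[.22,2.71],[-3.12,3.12]])
def ik(pos,Mt,q0):
    def f(q):
        P,m=fk(X,q);return np.r_[(P-pos)*5,(R.from_matrix(m).inv()*R.from_matrix(Mt)).as_rotvec()]
    return least_squares(f,np.clip(q0,lim[:,0]+.01,lim[:,1]-.01),bounds=(lim[:,0],lim[:,1]))
def tool(tilt,taz,roll=0):
    # tilt deg outward along azimuth taz deg; roll: yaw about tool y
    a=np.radians(taz);base=Rz(a).as_matrix()@np.array([[1,0,0],[0,0,1],[0,-1,0]]).astype(float)
    # base: x fwd, y down, z left
    m=Rz(a).as_matrix()@Ry(-np.radians(tilt)).as_matrix()@np.array([[1,0,0],[0,0,1],[0,-1,0]]).astype(float)
    return m@R.from_euler('y',np.radians(roll)).as_matrix()
if __name__=="__main__":
    print(cost,s4,s6,X.round(4));print((fun.reshape(-1,6)).round(3))
E
python3 fk6.py
```

```text
1.4040401250742045e-05 1 1 [ 0.2219  0.5344  0.4258  0.0603  0.1108  0.3544 -1.5707  0.      0.    ]
[[-0.    -0.    -0.    -0.    -0.    -0.   ]
 [-0.     0.001  0.     0.     0.001 -0.   ]
 [ 0.001 -0.001  0.     0.    -0.     0.   ]
 [ 0.001 -0.     0.001 -0.    -0.001 -0.   ]
 [-0.001  0.002 -0.002 -0.001  0.001 -0.001]
 [ 0.    -0.001  0.001  0.001  0.     0.   ]
 [-0.001  0.001 -0.001  0.     0.    -0.001]
 [ 0.001 -0.001  0.001  0.001 -0.001  0.   ]]
```

```bash
cat > plan.py <<'E'
from fk6 import *
W=np.array([.6486,.0162,.3185])
def tcp(Wl,lean,taz,tilt,gx=-.0105,gz=.071,roll=0):
    L=Lrot(np.radians(taz),lean);o=W-L@np.array([Wl[0],0,Wl[1]])/1000
    Mt=tool(tilt,taz,roll);return o+L@np.array([gx,0,gz])+.0187*Mt[:,1],Mt
if __name__=="__main__":
    q0=[-.3,.1,2.1,.7,.4,-2.6]
    for tilt in(32,35,38):
      for taz in(-10,-5,0,5,10):
        out=[]
        for Wl,lean in(((-45,195),67-tilt),((0,228),67-tilt),((0,231),0)):
            P,Mt=tcp(Wl,lean,taz,tilt);s=ik(P,Mt,q0);P2,m=fk(X,s.x);out.append((s.x[[0,3,4,5]].round(2).tolist(),round(np.sqrt(2*s.cost),3)))
        print(tilt,taz,out)
E
python3 plan.py
```

```text
32 -10 [([-0.13, -0.05, 0.48, -1.49], np.float64(0.0)), ([-0.13, -0.06, 0.46, -1.48], np.float64(0.0)), ([-0.13, -0.05, 0.4, -1.49], np.float64(0.0))]
32 -5 [([-0.18, 0.1, 0.48, -1.74], np.float64(0.0)), ([-0.19, 0.12, 0.46, -1.77], np.float64(0.0)), ([-0.17, 0.11, 0.4, -1.75], np.float64(0.0))]
32 0 [([-0.22, 0.25, 0.5, -1.98], np.float64(0.0)), ([-0.26, 0.29, 0.49, -2.05], np.float64(0.0)), ([-0.21, 0.27, 0.42, -2.0], np.float64(0.0))]
32 5 [([-0.27, 0.37, 0.54, -2.2], np.float64(0.0)), ([-0.32, 0.43, 0.54, -2.3], np.float64(0.0)), ([-0.24, 0.4, 0.45, -2.22], np.float64(0.0))]
32 10 [([-0.31, 0.47, 0.58, -2.39], np.float64(0.0)), ([-0.38, 0.52, 0.6, -2.5], np.float64(0.0)), ([-0.28, 0.51, 0.5, -2.41], np.float64(0.0))]
35 -10 [([-0.13, -0.06, 0.39, -1.48], np.float64(0.0)), ([-0.12, -0.08, 0.37, -1.45], np.float64(0.0)), ([-0.13, -0.08, 0.31, -1.46], np.float64(0.0))]
35 -5 [([-0.18, 0.14, 0.4, -1.77], np.float64(0.0)), ([-0.19, 0.17, 0.37, -1.82], np.float64(0.0)), ([-0.17, 0.16, 0.31, -1.8], np.float64(0.0))]
35 0 [([-0.23, 0.32, 0.42, -2.05], np.float64(0.0)), ([-0.26, 0.39, 0.4
[... 402 characters left out ...]
5], np.float64(0.0)), ([-0.12, -0.12, 0.27, -1.41], np.float64(0.0)), ([-0.13, -0.12, 0.22, -1.42], np.float64(0.0))]
38 -5 [([-0.18, 0.19, 0.31, -1.83], np.float64(0.0)), ([-0.2, 0.25, 0.27, -1.9], np.float64(0.0)), ([-0.18, 0.25, 0.23, -1.88], np.float64(0.0))]
38 0 [([-0.23, 0.43, 0.34, -2.17], np.float64(0.0)), ([-0.27, 0.54, 0.32, -2.3], np.float64(0.0)), ([-0.22, 0.54, 0.27, -2.27], np.float64(0.0))]
38 5 [([-0.28, 0.61, 0.4, -2.44], np.float64(0.0)), ([-0.34, 0.72, 0.4, -2.59], np.float64(0.0)), ([-0.27, 0.73, 0.33, -2.55], np.float64(0.0))]
38 10 [([-0.33, 0.72, 0.47, -2.64], np.float64(0.0)), ([-0.41, 0.81, 0.48, -2.8], np.float64(0.0)), ([-0.31, 0.83, 0.4, -2.75], np.float64(0.0))]
```

```bash
python3 -m inch '{"jaw":[1,1],"delta_pos":[[8,13,0],[10,14,-1]],"yaw":[0,0]}';python3 w.py;python3 s.py|head -1; python3 - <<'E'
from h import *
S=cams.read_camera("side");c=S["color"][90:270,240:440];cv2.imwrite("pics/k_s.png",cv2.resize(c,None,fx=4,fy=3.3,interpolation=2)[:,:,::-1])
T=cams.read_camera("top");c=T["color"][130:230,240:360];cv2.imwrite("pics/k_t.png",cv2.resize(c,None,fx=5,fy=5,interpolation=2)[:,:,::-1])
s=readout.read_state();M=R.from_rotvec(s["tool_rot"]).as_matrix();Rl,o=lamp_in_tool(67.3,-.0105,.071)
for p in (S,T):
  for n in("hook_tip","hook_top","hook_back","eye_middle"):
    X=np.array([.6486,.0162,.335]) if n[0]=="e" else s["position"]+M@(o+Rl@np.array(PTS[n]))
    print(n,proj(p,X)[0].round(1),[(round(d["conf"],2),np.round(d["at"],1).tolist()) for d in cams.spot_point(p,n)[:2]])
E
```

```text
t: 20.35
position: [0.5661, -0.0089, 0.14]
tool_rot: [-1.491, -0.67, -0.412]
wrist_force: [-0.1, -0.8, -1.7]
width: 0.025
t 20.35 pos [ 0.5661 -0.0089  0.14  ] F [-0.1 -0.8 -1.7] w 0.025 j5 0.364
tilt 39.6 az 5.6 jaw az 98.9 elev -2.7 lamp lean(nominal) 27.8
hook_tip rail frame rel eye mm [-38.7  -8.6 -58.7]
hook_top rail frame rel eye mm [-10.7  -5.4 -39.6]
W in lamp mm [ -1.    3.4 261.8]
fwd [ 0.766  0.637 -0.08 ] left [0.092 0.014 0.996] up [ 0.636 -0.77  -0.048] 
t 20.35 pos [ 0.5661 -0.0089  0.14  ] q [-0.419  0.114  2.227  1.083  0.364 -3.113] w 0.025 F [-0.1 -0.8 -1.7]
hook_tip [324.7 163.9] [(0.65, [323.5, 165.2])]
hook_top [332.1 154.9] [(0.64, [330.5, 152.4]), (0.64, [363.5, 259.0])]
hook_back [334.1 160.8] [(0.81, [331.5, 161.8])]
eye_middle [333.6 141.2] [(0.66, [333.8, 142.0])]
hook_tip [299.  174.6] [(0.51, [295.1, 174.2])]
hook_top [297.2 164.6] [(0.44, [293.8, 160.4]), (0.28, [271.3, 234.0])]
hook_back [297.6 163.6] [(0.46, [296.5, 160.9])]
eye_middle [294.5 159.3] [(0.94, [296.0, 156.0]), (0.24, [297.1, 176.6])]
```

View pics/k_s.png

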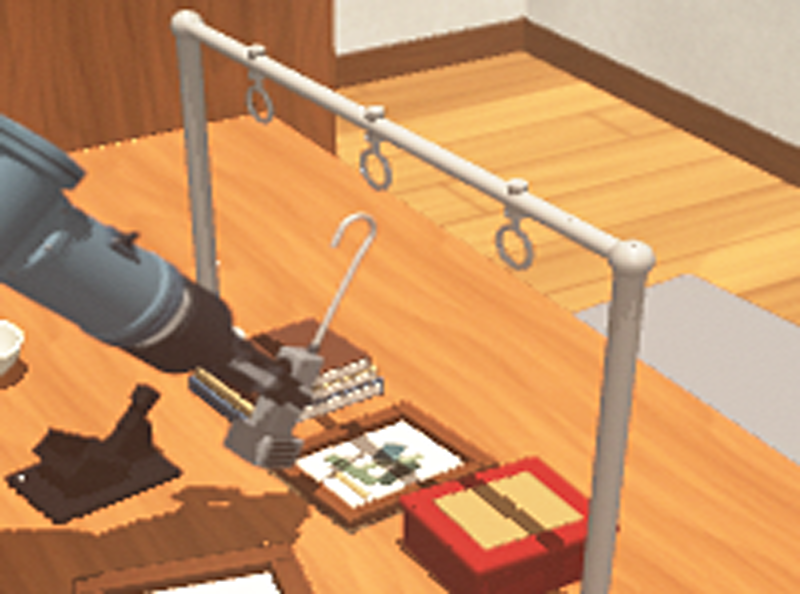

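View pics/k_t.png

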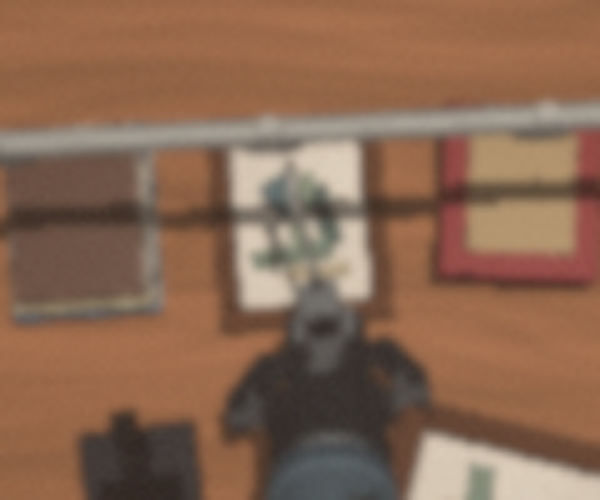

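```bash
python3 -m inch '{"jaw":[1,1,1],"delta_pos":[[15,11,0],[15,11,0],[16,11,0]],"yaw":[0,0,0]}';python3 w.py -45,0,195;python3 s.py|head -1
```

```text
t: 21.15
position: [0.6185, 0.0003, 0.1441]
tool_rot: [-1.491, -0.667, -0.413]
wrist_force: [-0.3, -0.4, -3.4]
width: 0.0251
t 21.15 pos [6.185e-01 3.000e-04 1.441e-01] F [-0.3 -0.4 -3.4] w 0.0251 j5 0.335
tilt 39.5 az 5.5 jaw az 98.8 elev -2.7 lamp lean(nominal) 27.8
hook_tip rail frame rel eye mm [ 14.5  -3.7 -54.6]
hook_top rail frame rel eye mm [ 42.5  -0.6 -35.6]
W in lamp mm [-46.4   3.  233.3]
fwd [ 0.767  0.636 -0.078] left [0.09  0.014 0.996] up [ 0.635 -0.771 -0.047] 
for Wl -45,0,195 tool go [ 34.8 -16.    3. ]
t 21.15 pos [6.185e-01 3.000e-04 1.441e-01] q [-0.339  0.192  2.11   0.957  0.335 -2.918] w 0.0251 F [-0.3 -0.4 -3.4]
```

```bash
python3 w.py -42,0,184|tail -1; python3 -m inch '{"jaw":[1,1,1,1],"delta_pos":[[9,-7,1],[12,-8,1],[12,-8,1],[7,-4,0]],"yaw":[0,0,0,0]}';python3 w.py -42,0,184 -20,0,196 -6,0,204; python3 - <<'E'
from h import *
S=cams.read_camera("side");c=S["color"][100:220,270:430];cv2.imwrite("pics/l_s.png",cv2.resize(c,None,fx=5,fy=5,interpolation=2)[:,:,::-1])
T=cams.read_camera("top");
s=readout.read_state();M=R.from_rotvec(s["tool_rot"]).as_matrix();Rl,o=lamp_in_tool(67.3,-.0105,.071)
for p in (S,T):
  for n in("hook_tip","hook_top","hook_back","eye_middle"):
    X=np.array([.6486,.0162,.335]) if n[0]=="e" else s["position"]+M@(o+Rl@np.array(PTS[n]))
    print(n,proj(p,X)[0].round(1),[(round(d["conf"],2),np.round(d["at"],1).tolist()) for d in cams.spot_point(p,n)[:2]])
p=cams.read_camera("wrist");cv2.imwrite("pics/l_w.png",p["color"][:,:,::-1])
E
```

```text
for Wl -42,0,184 tool go [ 43.8 -23.1   3. ]
t: 21.55
position: [0.6319, 0.0077, 0.191]
tool_rot: [-1.49, -0.665, -0.411]
wrist_force: [0.9, 0.6, -2.2]
width: 0.0251
t 21.55 pos [0.6319 0.0077 0.191 ] F [ 0.9  0.6 -2.2] w 0.0251 j5 0.418
tilt 39.4 az 5.6 jaw az 98.8 elev -2.6 lamp lean(nominal) 28.0
hook_tip rail frame rel eye mm [28.7  2.6 -7.9]
hook_top rail frame rel eye mm [56.8  5.7 11.1]
W in lamp mm [-37.4   0.  184.8]
fwd [ 0.769  0.635 -0.078] left [0.089 0.015 0.996] up [ 0.633 -0.773 -0.045] 
for Wl -42,0,184 tool go [2.5 3.9 0. ]
for Wl -20,0,196 tool go [-17.  -11.8   0. ]
for Wl -6,0,204 tool go [-29.8 -21.6   0. ]
hook_tip [341.4 140.4] [(0.79, [340.4, 136.3])]
hook_top [348.7 131.6] [(0.78, [346.5, 133.3])]
hook_back [350.6 137.7] []
eye_middle [333.6 141.2] [(0.66, [332.7, 142.7])]
hook_tip [293.4 150.2] [(0.62, [294.0, 152.3])]
hook_top [291.5 139.7] [(0.53, [288.7, 137.8])]
hook_back [292. 139.] [(0.77, [290.0, 138.4])]
eye_middle [294.5 159.3] [(0.55, [295.3, 157.3])]
```

View pics/l_s.png

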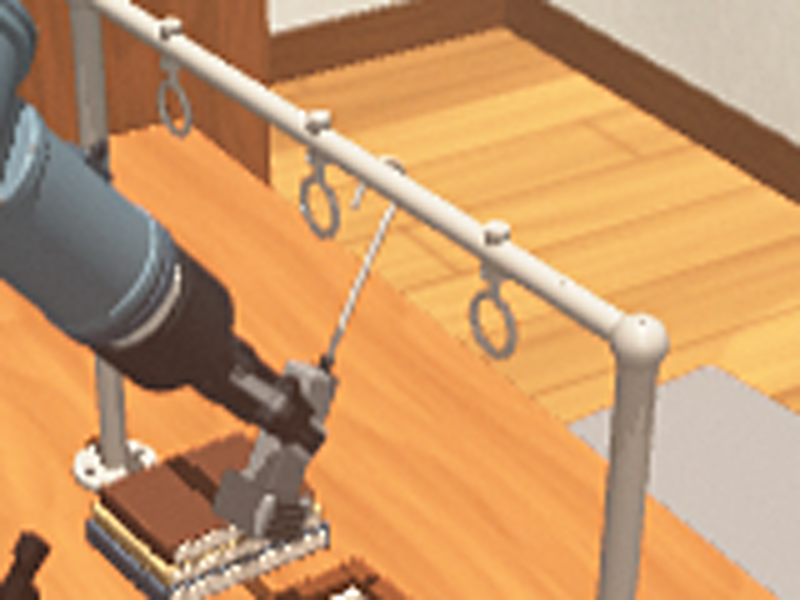

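View pics/l_w.png

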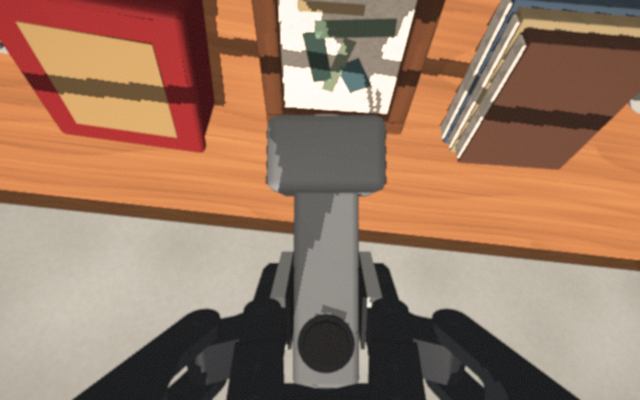

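```bash
python3 -m inch '{"jaw":[1,1,1],"delta_pos":[[-7,-6,0],[-7,-6,0],[-7,-5,0]],"yaw":[0,0,0]}';python3 w.py  -6,0,204 -5,0,213; python3 - <<'E'
from h import *
S=cams.read_camera("side");c=S["color"][100:220,270:430];cv2.imwrite("pics/m_s.png",cv2.resize(c,None,fx=5,fy=5,interpolation=2)[:,:,::-1])
E
```

```text
t: 22.4
position: [0.6033, 0.0035, 0.1886]
tool_rot: [-1.49, -0.663, -0.409]
wrist_force: [-0.6, 0.5, -2.6]
width: 0.0248
t 22.4 pos [0.6033 0.0035 0.1886] F [-0.6  0.5 -2.6] w 0.0248 j5 0.427
tilt 39.3 az 5.7 jaw az 98.8 elev -2.5 lamp lean(nominal) 28.1
hook_tip rail frame rel eye mm [  0.2   0.4 -10.4]
hook_top rail frame rel eye mm [28.3  3.5  8.5]
W in lamp mm [-1.330e+01 -1.000e-01  2.005e+02]
fwd [ 0.77   0.633 -0.079] left [0.089 0.016 0.996] up [ 0.632 -0.774 -0.044] 
for Wl -6,0,204 tool go [-6.  -5.4 -0.1]
for Wl -5,0,213 tool go [-14.7  -2.8  -0.1]
```

View pics/m_s.png

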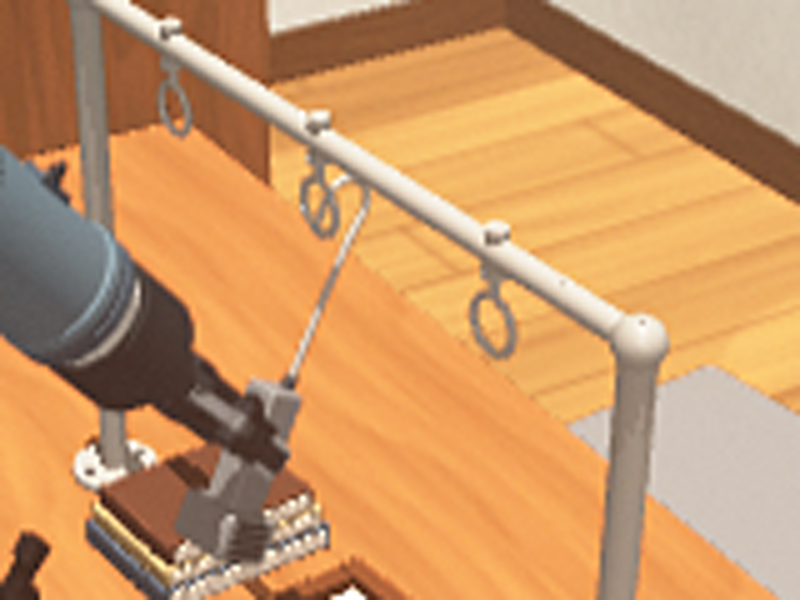

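```bash
python3 -m inch '{"jaw":[1,1],"delta_pos":[[-4,-6,0],[-4,-4,0]],"yaw":[0,0]}';python3 w.py  -5,0,206 -4,0,214 -1,0,227; python3 - <<'E'
from h import *
S=cams.read_camera("side");c=S["color"][120:190,300:400];cv2.imwrite("pics/n_s.png",cv2.resize(c,None,fx=8,fy=8,interpolation=2)[:,:,::-1])
E
```

```text
t: 22.65
position: [0.5882, 0.0018, 0.1907]
tool_rot: [-1.489, -0.662, -0.408]
wrist_force: [2.5, -0.1, -4.4]
width: 0.0249
t 22.65 pos [0.5882 0.0018 0.1907] F [ 2.5 -0.1 -4.4] w 0.0249 j5 0.442
tilt 39.2 az 5.7 jaw az 98.8 elev -2.5 lamp lean(nominal) 28.2
hook_tip rail frame rel eye mm [-14.8  -0.2  -8.4]
hook_top rail frame rel eye mm [13.3  2.8 10.5]
W in lamp mm [  0.9  -0.6 205.8]
fwd [ 0.771  0.632 -0.079] left [0.089 0.016 0.996] up [ 0.63  -0.775 -0.044] 
for Wl -5,0,206 tool go [ 2.1  5.5 -0.6]
for Wl -4,0,214 tool go [-5.7  7.7 -0.6]
for Wl -1,0,227 tool go [-18.8  10.   -0.6]
```

View pics/n_s.png

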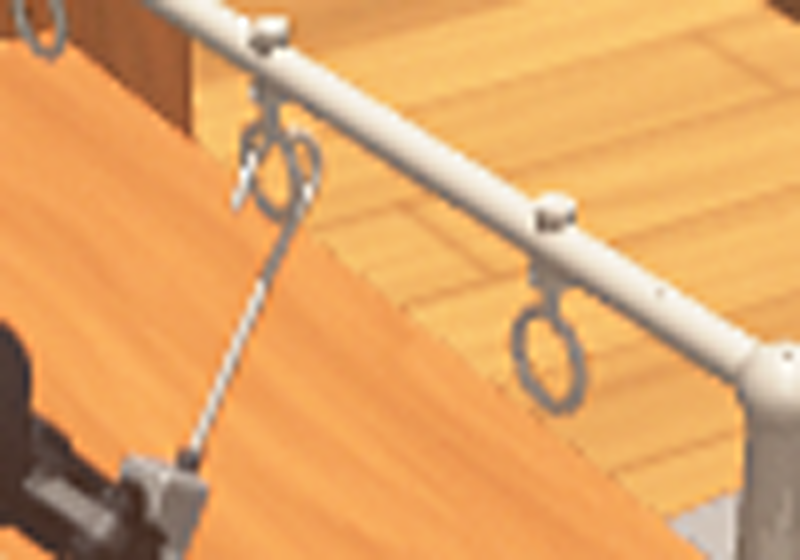

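```bash
python3 -m inch '{"jaw":[1,1,1],"delta_pos":[[-3,7,0],[-7,3,0],[-7,3,0]],"yaw":[0,0,0]}';python3 w.py   -1,0,227 -1,0,231; python3 - <<'E'
from h import *
S=cams.read_camera("side");c=S["color"][120:190,300:400];cv2.imwrite("pics/o_s.png",cv2.resize(c,None,fx=8,fy=8,interpolation=2)[:,:,::-1])
E
```

```text
t: 23.0
position: [0.5832, -0.0008, 0.1712]
tool_rot: [-1.491, -0.664, -0.411]
wrist_force: [-0.1, 0.7, -2.9]
width: 0.0252
t 23.0 pos [ 0.5832 -0.0008  0.1712] F [-0.1  0.7 -2.9] w 0.0252 j5 0.4
tilt 39.4 az 5.5 jaw az 98.7 elev -2.6 lamp lean(nominal) 28.0
hook_tip rail frame rel eye mm [-20.5  -2.2 -27.7]
hook_top rail frame rel eye mm [ 7.6  0.8 -8.7]
W in lamp mm [-3.100e+00  1.000e-01  2.255e+02]
fwd [ 0.769  0.634 -0.078] left [0.089 0.014 0.996] up [ 0.633 -0.773 -0.046] 
for Wl -1,0,227 tool go [-2.2 -1.4  0.1]
for Wl -1,0,231 tool go [-5.9  0.2  0.1]
```

View pics/o_s.png

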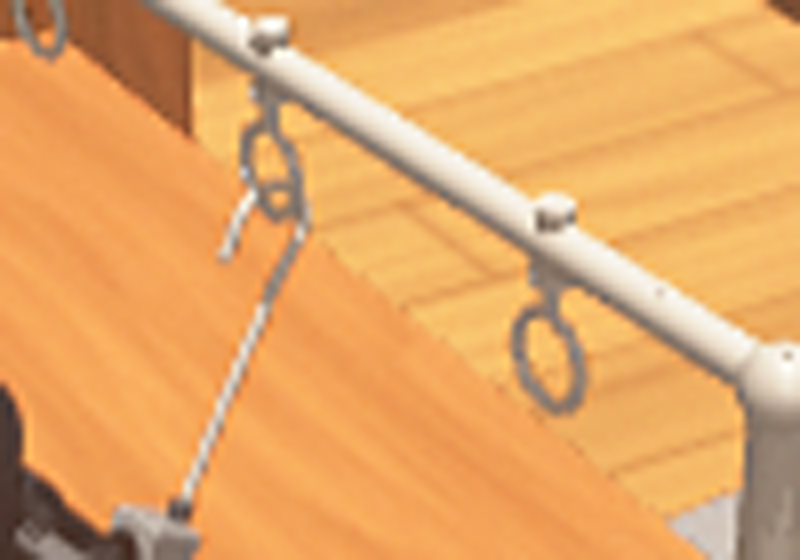

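```bash
cat > hang.py <<'E'
from h import *
import sys
W=np.array([.6486,.0162,.3185]);gx,gz,zs=-.0105,.071,.231
s=readout.read_state();M=R.from_rotvec(s["tool_rot"]).as_matrix()
def frame(M):
    J=M[:,2];u=np.array([0,0,1.])-J*J[2];u/=np.linalg.norm(u);f=np.cross(J,u);return J,u,f
J,u,f=frame(M);g=s["position"]-.0187*M[:,1]-W
y=M[:,1]
print("t",round(s["t"],2),"F",s["wrist_force"].round(1),"w",round(s["width"],4),"q456",s["joint_pos"][3:].round(2),"tilt",np.degrees(np.arccos(-y[2])).round(1),"jaw az",np.degrees(np.arctan2(J[1],J[0])).round(1),"elev",np.degrees(np.arcsin(J[2])).round(1))
r=np.hypot(g@f,g@u);r0=np.hypot(gx,gz-zs)
lean=np.degrees(np.arctan2(-(g@f),-(g@u))-np.arctan2(-gx,zs-gz))
print("grasp rel W mm fwd,left,up",(g@f*1000).round(1),(g@J*1000).round(1),(g@u*1000).round(1),"radius-nominal",((r-r0)*1000).round(1),"implied lean",lean.round(1))
sl=float(sys.argv[1]);yw=float(sys.argv[2])
M2=M@R.from_euler('y',yw).as_matrix();J,u,f=frame(M2)
for l in sys.argv[3:]:
    a=np.radians(float(l));k=(r0-sl/1000)/r0
    x=(gx*np.cos(a)-(zs-gz)*np.sin(a))*k;z=(-gx*np.sin(a)-(zs-gz)*np.cos(a))*k
    tcp=W+x*f+z*u+.0187*M2[:,1];print("lean",l,"tool go",(M.T@(tcp-s["position"])*1000).round(1))
E
python3 -m inch '{"jaw":[1,1],"delta_pos":[[-2,1,0],[-2,1,0]],"yaw":[0,0]}' 20; python3 hang.py 1 0.06 28 22 15 8 0
```

```text
t: 23.25
position: [0.5811, -0.0015, 0.1667]
tool_rot: [-1.491, -0.664, -0.411]
wrist_force: [2.3, 1.6, 2.2]
width: 0.0251
t 23.25 F [2.3 1.6 2.2] w 0.0251 q456 [ 0.86  0.39 -2.84] tilt 39.4 jaw az 98.7 elev -2.6
grasp rel W mm fwd,left,up -81.3 -0.3 -137.5 radius-nominal -0.6 implied lean 26.8
lean 28 tool go [-0.5 -3.4  9.4]
lean 22 tool go [ 5.7 12.1  9. ]
lean 15 tool go [14.9 29.2  8.4]
lean 8 tool go [26.1 45.1  7.8]
lean 0 tool go [41.2 61.4  6.9]
```

```bash
python3 -m inch '{"jaw":[1,1,1],"delta_pos":[[2,3,3],[2,4,3],[2,5,3]],"yaw":[0.02,0.02,0.02]}'; python3 hang.py 1 0 25 20 15 8 0
```

```text
t: 23.55
position: [0.5938, 0.0083, 0.1631]
tool_rot: [-1.474, -0.618, -0.46]
wrist_force: [-1.9, 0.5, 0.4]
width: 0.025
t 23.55 F [-1.9  0.5  0.4] w 0.025 q456 [ 0.86  0.36 -2.75] tilt 39.6 jaw az 95.9 elev -0.5
grasp rel W mm fwd,left,up -67.3 -1.0 -141.1 radius-nominal -4.1 implied lean 21.7
lean 25 tool go [-6.4 -7.   1. ]
lean 20 tool go [-0.7  5.7  1. ]
lean 15 tool go [ 6.1 17.8  1. ]
lean 8 tool go [17.3 33.7  1. ]
lean 0 tool go [32.3 50.1  1. ]
```

```bash
python3 -m inch '{"jaw":[1,1,1],"delta_pos":[[0,6,0],[2,6,1],[3,6,0]],"yaw":[0,0,0]}'; python3 hang.py 1 0 15 10 5 0; python3 - <<'E'
from h import *
S=cams.read_camera("side");c=S["color"][110:230,270:430];cv2.imwrite("pics/p_s.png",cv2.resize(c,None,fx=5,fy=5,interpolation=2)[:,:,::-1])
p=cams.read_camera("wrist");cv2.imwrite("pics/p_w.png",p["color"][:,:,::-1])
E
```

```text
t: 23.85
position: [0.6128, 0.0103, 0.1551]
tool_rot: [-1.475, -0.623, -0.466]
wrist_force: [-1.5, 0.4, 1.0]
width: 0.0251
t 23.85 F [-1.5  0.4  1. ] w 0.0251 q456 [ 0.91  0.33 -2.79] tilt 40.0 jaw az 95.8 elev -0.6
grasp rel W mm fwd,left,up -48.2 -0.5 -149.1 radius-nominal -3.6 implied lean 14.2
lean 15 tool go [-3.4 -0.6  0.5]
lean 10 tool go [ 4.3 10.9  0.5]
lean 5 tool go [13.  21.8  0.5]
lean 0 tool go [22.6 31.8  0.5]
```

View pics/p_s.png

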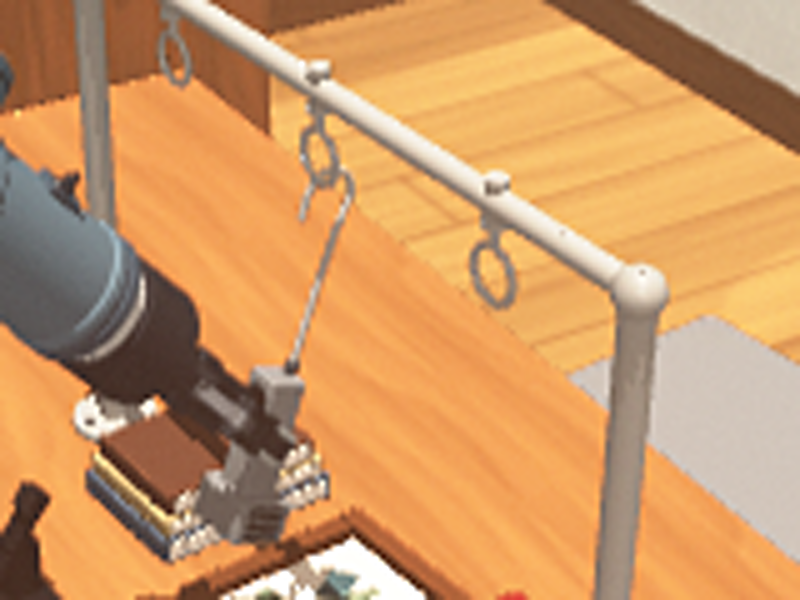

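View pics/p_w.png

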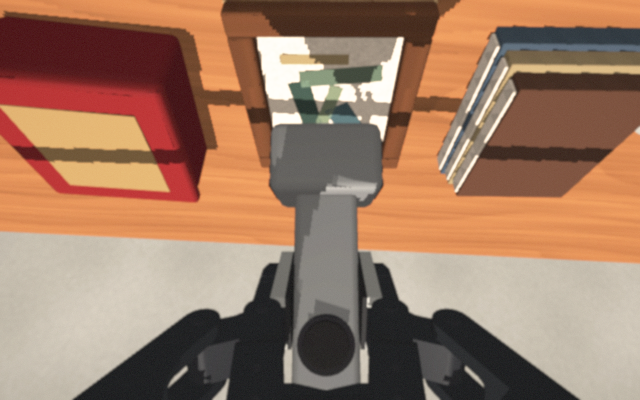

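```bash
python3 -m inch '{"jaw":[1,1,1,1],"delta_pos":[[1,5,0],[2,5,0],[3,5,0],[3,5,0]],"yaw":[0,0,0,0]}'; python3 hang.py 1 0 5 2 0 -3; python3 - <<'E'
from h import *
S=cams.read_camera("side");c=S["color"][110:230,270:430];cv2.imwrite("pics/q_s.png",cv2.resize(c,None,fx=5,fy=5,interpolation=2)[:,:,::-1])
p=cams.read_camera("wrist");cv2.imwrite("pics/q_w.png",p["color"][:,:,::-1])
for t in ["switch_face","lamp"]: print(t,[(round(d["conf"],2),np.round(d["at"],1).tolist()) for d in cams.spot_point(p,t)[:3]])
E
```

```text
t: 24.35
position: [0.6359, 0.0116, 0.1481]
tool_rot: [-1.476, -0.628, -0.47]
wrist_force: [-2.6, 0.8, 6.1]
width: 0.0254
t 24.35 F [-2.6  0.8  6.1] w 0.0254 q456 [ 0.94  0.3  -2.8 ] tilt 40.3 jaw az 95.8 elev -0.8
grasp rel W mm fwd,left,up -25.2 -1.0 -156.1 radius-nominal -2.2 implied lean 5.4
lean 5 tool go [-0.1  1.7  1. ]
lean 2 tool go [5.5 7.8 1. ]
lean 0 tool go [ 9.4 11.8  1. ]
lean -3 tool go [15.6 17.4  1. ]
switch_face [(0.98, [325.3, 345.7])]
lamp [(0.66, [321.3, 148.1])]
```

View pics/q_s.png

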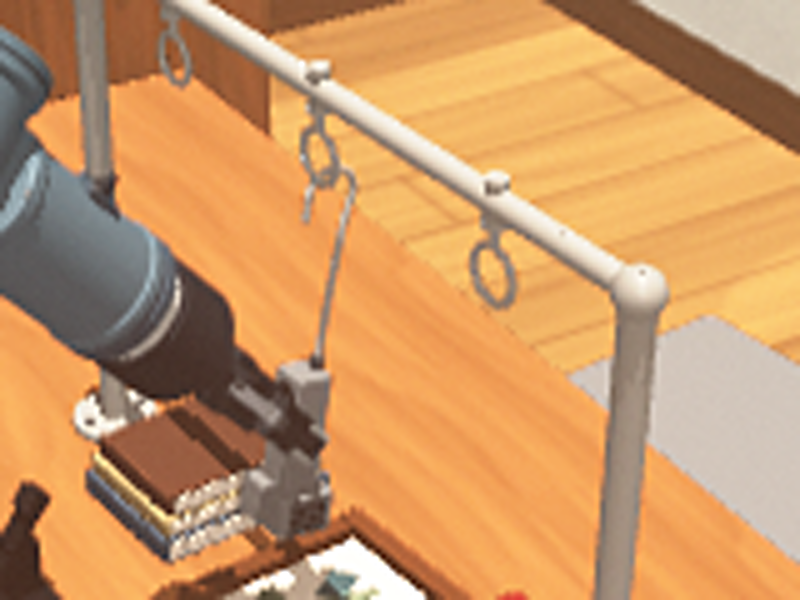

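View pics/q_w.png

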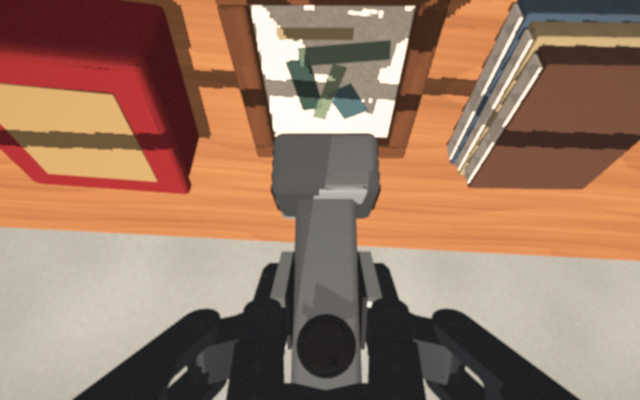

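```bash
cat > rho.py <<'E'
from h import *
import sys
s=readout.read_state();M=R.from_rotvec(s["tool_rot"]).as_matrix();p=cams.read_camera("wrist")
tilt=np.degrees(np.arccos(s and -M[2,1]))
for rho in range(34,70,3):
    Rl,o=lamp_in_tool(rho,-.0105,.071)
    print(rho,round(rho-tilt,1),[proj(p,s["position"]+M@(o+Rl@np.array(v)),s)[0][1].round(0) for v in ((-.02,0,0),(-.02,0,.03),(0,0,0),(-.0155,0,.088),(.02,0,0))],
     [np.diff(proj(p,s["position"]+M@(o+Rl@np.array([[-.02,-.023,.015],[-.02,.023,.015]]).T).T if 0 else s["position"]+(M@(o[:,None]+Rl@np.array([[-.02,-.023,.015],[-.02,.023,.015]]).T)).T,s)[:,0])[0].round(0)])
E
python3 rho.py
```

```text
34 -6.3 [np.float64(151.0), np.float64(199.0), np.float64(177.0), np.float64(336.0), np.float64(199.0)] [np.float64(97.0)]
37 -3.3 [np.float64(147.0), np.float64(198.0), np.float64(172.0), np.float64(337.0), np.float64(193.0)] [np.float64(99.0)]
40 -0.3 [np.float64(142.0), np.float64(196.0), np.float64(167.0), np.float64(339.0), np.float64(187.0)] [np.float64(100.0)]
43 2.7 [np.float64(138.0), np.float64(194.0), np.float64(162.0), np.float64(340.0), np.float64(182.0)] [np.float64(102.0)]
46 5.7 [np.float64(134.0), np.float64(193.0), np.float64(157.0), np.float64(341.0), np.float64(176.0)] [np.float64(104.0)]
49 8.7 [np.float64(131.0), np.float64(192.0), np.float64(153.0), np.float64(342.0), np.float64(170.0)] [np.float64(106.0)]
52 11.7 [np.float64(127.0), np.float64(191.0), np.float64(148.0), np.float64(342.0), np.float64(165.0)] [np.float64(108.0)]
55 14.7 [np.float64(124.0), np.float64(191.0), np.float64(144.0), np.float64(343.0), np.float64(159.0)] [np.float64(110.0)]
58 17.7 [np.float64(121.0), np.float64(191.0), np.float64(140.0), np.float64(343.0), np.float64(154.0)] [np.float64(112.0)]
61 20.7 [np.float64(119.0), np.float64(191.0), np.float64(136.0), np.float64(343.0), np.float64(149.0)] [np.float64(114.0)]
64 23.7 [np.float64(117.0), np.float64(191.0), np.float64(132.0), np.float64(344.0), np.float64(144.0)] [np.float64(117.0)]
67 26.7 [np.float64(115.0), np.float64(192.0), np.float64(128.0), np.float64(344.0), np.float64(139.0)] [np.float64(119.0)]
```

```bash
python3 -m inch '{"jaw":[1,1,1],"delta_pos":[[3,4,0],[4,4,0],[4,4,1]],"yaw":[0,0,0]}'; python3 hang.py 1 0 0 -2 -4; python3 rho.py|head -5; python3 - <<'E'
from h import *
S=cams.read_camera("side");c=S["color"][110:230,270:430];cv2.imwrite("pics/r_s.png",cv2.resize(c,None,fx=5,fy=5,interpolation=2)[:,:,::-1])
p=cams.read_camera("wrist");cv2.imwrite("pics/r_w.png",p["color"][:,:,::-1])
for t in ["switch_face","lamp"]: print(t,[(round(d["conf"],2),np.round(d["at"],1).tolist()) for d in cams.spot_point(p,t)[:3]])
E
```

```text
t: 24.9
position: [0.6509, 0.0142, 0.1456]
tool_rot: [-1.476, -0.626, -0.469]
wrist_force: [-3.5, -1.7, 4.1]
width: 0.0254
t 24.9 F [-3.5 -1.7  4.1] w 0.0254 q456 [ 0.91  0.3  -2.76] tilt 40.2 jaw az 95.7 elev -0.7
grasp rel W mm fwd,left,up -10.0 -0.0 -158.6 radius-nominal -1.4 implied lean -0.2
lean 0 tool go [-0.6 -0.   0. ]
lean -2 tool go [3.5 3.8 0. ]
lean -4 tool go [7.7 7.4 0. ]
34 -6.2 [np.float64(151.0), np.float64(199.0), np.float64(177.0), np.float64(336.0), np.float64(199.0)] [np.float64(97.0)]
37 -3.2 [np.float64(147.0), np.float64(198.0), np.float64(172.0), np.float64(337.0), np.float64(193.0)] [np.float64(99.0)]
40 -0.2 [np.float64(142.0), np.float64(196.0), np.float64(167.0), np.float64(339.0), np.float64(187.0)] [np.float64(100.0)]
43 2.8 [np.float64(138.0), np.float64(194.0), np.float64(162.0), np.float64(340.0), np.float64(182.0)] [np.float64(102.0)]
46 5.8 [np.float64(135.0), np.float64(193.0), np.float64(157.0), np.float64(341.0), np.float64(176.0)] [np.float64(104.0)]
switch_face [(0.63, [322.4, 343.3])]
lamp [(0.96, [322.5, 159.1])]
```

View pics/r_s.png

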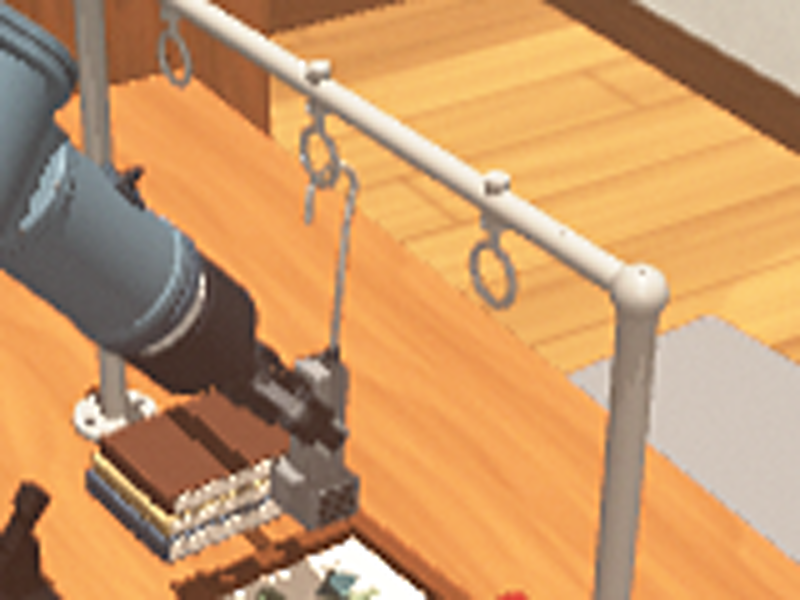

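View pics/r_w.png

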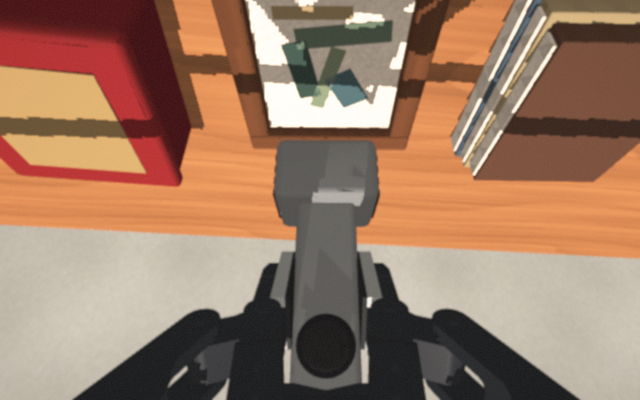

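```bash
cat > side.py <<'E'
from h import *
import sys
def fit(obs,az=.0995):
    S=cams.read_camera("side")
    W=np.array([.6486,.0162,.3185])
    def f(v):
        L=Lrot(az,v[0]);o=W-L@np.array([v[1],0,v[2]]);return np.ravel([proj(S,o+L@np.array(a))[0]-b for a,b in obs])
    r=least_squares(f,[3,0,.231],x_scale=[3,.005,.005]);J=r.jac
    print("lean",r.x[0].round(2),"W lamp mm",(r.x[1:]*1000).round(1),"sd",np.sqrt(np.diag(np.linalg.inv(J.T@J)))[0].round(2));print(r.fun.reshape(-1,2).round(1).tolist())
E
python3 - <<'E'
from side import *
# crop: px = 270+u/5, 110+v/5
c=lambda u,v:(270+u/5-.4,110+v/5-.4)
fit([((.008,0,.106),c(333,357)),((.016,0,.220),c(352,178)),((-.016,0,.206),c(308,220)),((-.02,-.023,0),c(318,528)),((.02,-.023,0),c(358,500))])
E
```

```text
lean 2.38 W lamp mm [ -6.5 224.3] sd 0.93
[[0.1, -0.9], [-0.1, 0.5], [-0.4, -0.8], [-0.9, -0.1], [1.4, 1.4]]
```

```bash
python3 -m inch '{"jaw":[1,1],"delta_pos":[[4,4,0],[3,4,0]],"yaw":[0,0]}'; python3 hang.py 0 0 0 -2 -4;python3 - <<'E'
from h import *
S=cams.read_camera("side");c=S["color"][110:230,290:390];cv2.imwrite("pics/t_s.png",cv2.resize(c,None,fx=5,fy=5,interpolation=2)[:,:,::-1])
E
```

```text
t: 25.4
position: [0.6615, 0.015, 0.1446]
tool_rot: [-1.476, -0.627, -0.47]
wrist_force: [-4.1, -0.8, 9.5]
width: 0.0249
t 25.4 F [-4.1 -0.8  9.5] w 0.0249 q456 [ 0.89  0.29 -2.73] tilt 40.3 jaw az 95.7 elev -0.8
grasp rel W mm fwd,left,up 0.7 -0.2 -159.6 radius-nominal -0.7 implied lean -4.0
lean 0 tool go [-8.7 -6.9  0.2]
lean -2 tool go [-4.7 -3.1  0.2]
lean -4 tool go [-0.4  0.6  0.2]
```

View pics/t_s.png

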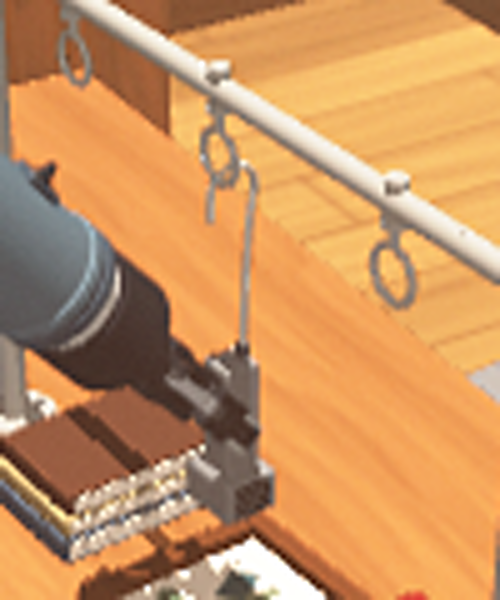

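```bash
python3 - <<'E'
from side import *
c=lambda u,v:(290+u/5-.4,110+v/5-.4)
fit([((.008,0,.106),c(242,350)),((.016,0,.220),c(254,178)),((-.016,0,.206),c(210,221)),((-.02,-.023,0),c(228,525)),((.02,-.023,0),c(272,502))])
E
python3 -m inch '{"jaw":[1,1],"delta_pos":[[-2,-2,0],[-1,-1,0]],"yaw":[0,0]}'; python3 hang.py 0 0 0 -2
```

```text
lean 0.56 W lamp mm [ -8.3 225.6] sd 0.93
[[-0.2, 0.1], [0.0, 0.5], [-0.1, -0.7], [-0.6, -0.0], [0.9, 0.2]]
t: 25.7
position: [0.6568, 0.0156, 0.1428]
tool_rot: [-1.475, -0.626, -0.466]
wrist_force: [-0.4, -0.7, -3.8]
width: 0.025
t 25.7 F [-0.4 -0.7 -3.8] w 0.025 q456 [ 0.9   0.29 -2.75] tilt 40.1 jaw az 95.9 elev -0.7
grasp rel W mm fwd,left,up -4.0 0.7 -161.4 radius-nominal 1.1 implied lean -2.3
lean 0 tool go [-4.1 -5.2 -0.7]
lean -2 tool go [-0.  -1.4 -0.7]
```

```bash
python3 -m inch '{"jaw":[1,1],"delta_pos":[[-2,0,0],[-2,0,0]],"yaw":[0,0]}'; python3 hang.py 0 0 0 -2
```

```text
t: 25.9
position: [0.6546, 0.0151, 0.1411]
tool_rot: [-1.475, -0.627, -0.467]
wrist_force: [-1.9, -0.0, 6.4]
width: 0.025
t 25.9 F [-1.9 -0.   6.4] w 0.025 q456 [ 0.93  0.29 -2.78] tilt 40.2 jaw az 95.9 elev -0.7
grasp rel W mm fwd,left,up -6.2 0.6 -163.1 radius-nominal 2.9 implied lean -1.6
lean 0 tool go [-1.2 -5.2 -0.6]
lean -2 tool go [ 2.9 -1.3 -0.6]
```

```bash
python3 -m inch '{"jaw":[1,1],"delta_pos":[[-1,-1.3,0],[0,0,0]],"yaw":[0,0]}'; python3 hang.py 0 0 0;python3 - <<'E'
from h import *
S=cams.read_camera("side");c=S["color"][110:230,290:390];cv2.imwrite("pics/u_s.png",cv2.resize(c,None,fx=5,fy=5,interpolation=2)[:,:,::-1])
p=cams.read_camera("wrist");cv2.imwrite("pics/u_w.png",p["color"][:,:,::-1])
E
```

```text
t: 26.1
position: [0.6527, 0.015, 0.1412]
tool_rot: [-1.475, -0.627, -0.467]
wrist_force: [-0.7, -0.9, 1.9]
width: 0.025
t 26.1 F [-0.7 -0.9  1.9] w 0.025 q456 [ 0.93  0.29 -2.78] tilt 40.2 jaw az 95.9 elev -0.7
grasp rel W mm fwd,left,up -8.1 0.6 -163.0 radius-nominal 2.8 implied lean -0.9
lean 0 tool go [ 0.1 -3.8 -0.6]
```

View pics/u_s.png

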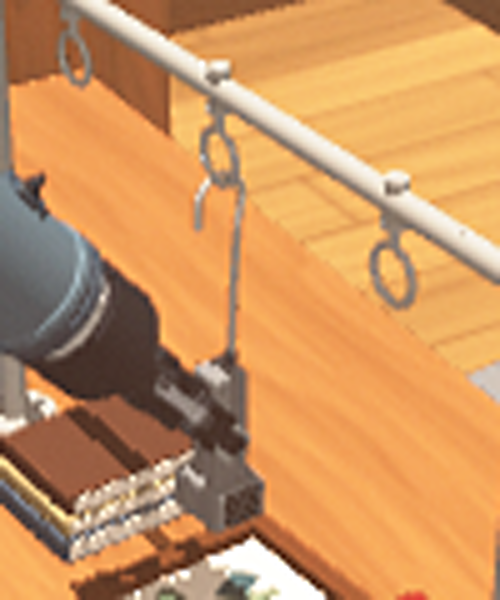

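View pics/u_w.png

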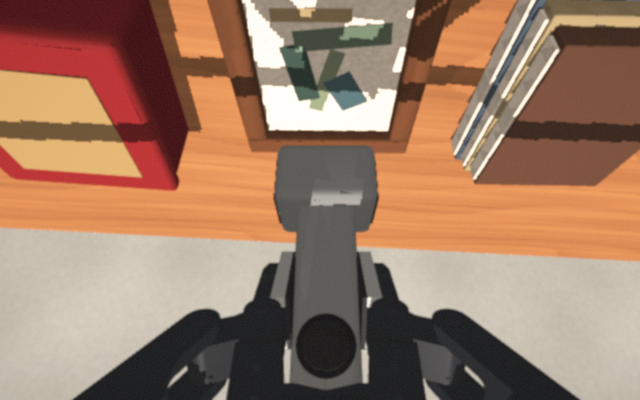

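```bash
python3 - <<'E'
from side import *
c=lambda u,v:(290+u/5-.4,110+v/5-.4)
fit([((.008,0,.106),c(230,354)),((.016,0,.220),c(242,186)),((-.016,0,.206),c(198,226)),((-.02,-.023,0),c(221,530)),((.02,-.023,0),c(264,513))])
S=cams.read_camera("side")
print([(t,[(round(d["conf"],2),np.round(d["at"],1).tolist()) for d in cams.spot_point(S,t)[:2]]) for t in("hook_tip","hook_top","hook_back","lamp")])
E
```

```text
lean 0.15 W lamp mm [1.000e-01 2.275e+02] sd 0.92
[[0.2, 0.6], [0.1, 0.3], [-0.1, -0.3], [-1.0, 0.2], [0.7, -0.8]]
[('hook_tip', [(0.87, [331.7, 155.7])]), ('hook_top', [(0.91, [332.7, 145.5])]), ('hook_back', [(0.74, [333.7, 147.5]), (0.31, [310.5, 205.7])]), ('lamp', [(0.64, [331.8, 213.6])])]
```

```bash
python3 -m inch '{"jaw":[0.36,0.3,0.25,0.2,0.1,0,-0.1],"delta_pos":[[0,0,0],[0,0,0],[0,0,0],[0,0,0],[0,0,0],[0,0,0],[0,0,0]],"yaw":[0,0,0,0,0,0,0]}'; python3 - <<'E'
from h import *
S=cams.read_camera("side");c=S["color"][110:230,290:390];cv2.imwrite("pics/v_s.png",cv2.resize(c,None,fx=5,fy=5,interpolation=2)[:,:,::-1])
p=cams.read_camera("wrist");cv2.imwrite("pics/v_w.png",p["color"][:,:,::-1])
E
```

```text
t: 27.2
position: [0.6525, 0.0152, 0.1404]
tool_rot: [-1.475, -0.626, -0.466]
wrist_force: [-1.2, 0.1, -0.7]
width: 0.0468
```

View pics/v_s.png

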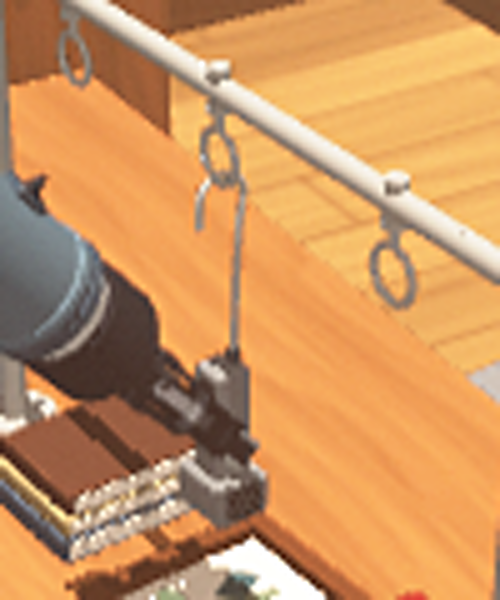

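View pics/v_w.png

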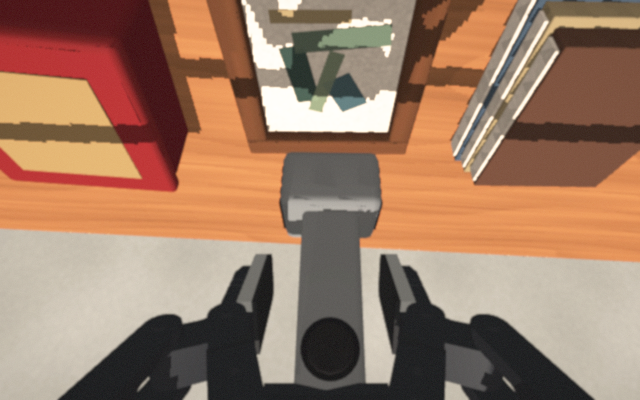

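```bash
python3 -m inch '{"jaw":[-0.4,-0.7,-1,-1,-1,-1,-1,-1,-1,-1,-1],"delta_pos":[[0,0,0],[0,0,0],[0,0,0],[0,-8,0],[0,-15,0],[0,-25,0],[0,-30,0],[0,-30,0],[0,-30,0],[0,-20,0],[0,0,0]],"yaw":[0,0,0,0,0,0,0,0,0,0,0]}'; python3 s.py; python3 - <<'E'
from h import *
S=cams.read_camera("side");c=S["color"][90:270,240:440];cv2.imwrite("pics/x_s.png",cv2.resize(c,None,fx=4,fy=3.3,interpolation=2)[:,:,::-1]);cv2.imwrite("pics/x_s1.png",cv2.resize(S["color"][110:230,290:390],None,fx=5,fy=5,interpolation=2)[:,:,::-1])
p=cams.read_camera("wrist");cv2.imwrite("pics/x_w.png",p["color"][:,:,::-1])
E
```

```text
t: 28.4
position: [0.547, 0.0058, 0.2643]
tool_rot: [-1.477, -0.623, -0.463]
wrist_force: [0.4, 0.1, -0.1]
width: 0.085
t 28.4 pos [0.547  0.0058 0.2643] q [-0.396 -0.134  2.088  0.539  0.619 -2.426] w 0.085 F [ 0.4  0.1 -0.1]
tilt 39.91 tilt az 5.0 jaw az 95.86 jaw elev -0.73
```

View pics/x_s.png

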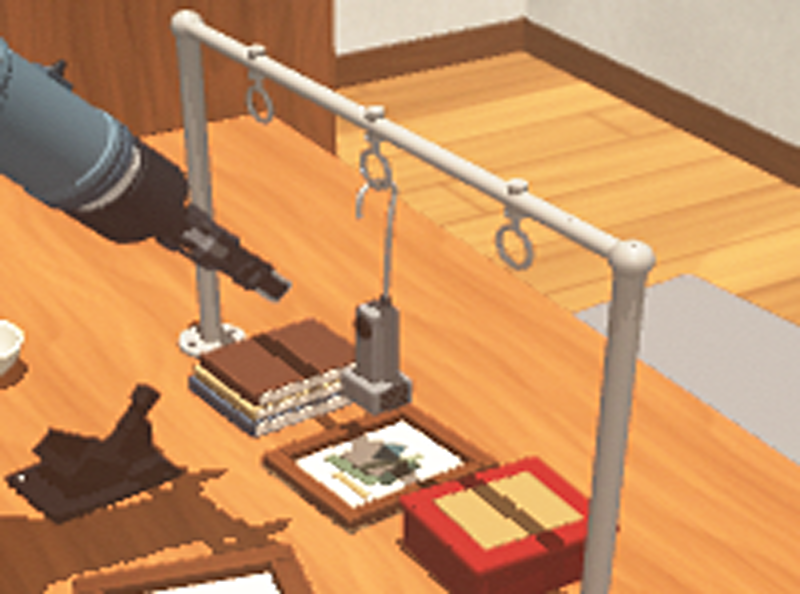

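View pics/x_w.png

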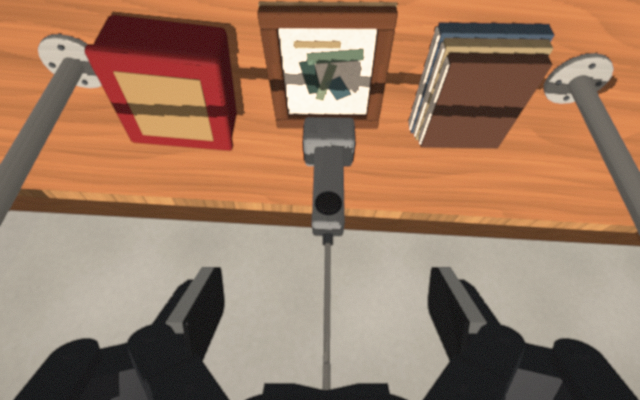

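```bash
python3 -m inch '{"jaw":[-1,-1,-1,-1,-1],"delta_pos":[[0,-20,0],[0,-20,0],[0,0,0],[0,0,0],[0,0,0]],"yaw":[0,0,0,0,0]}'; python3 - <<'E'
from h import *
a=cams.read_camera("side")
for t in ["picture","tin","books","bowl","lamp"]: print(t,[(round(d["conf"],2),np.round(d["at"],0).tolist()) for d in cams.spot_point(a,t)[:4]])
b=cams.read_camera("side")
d=np.abs(a["color"].astype(int)-b["color"]).max(2)[120:230,310:350];print("diff max",d.max(),(d>40).sum())
o=cv2.imread("pics/x_s1.png");n=cv2.resize(b["color"][110:230,290:390],None,fx=5,fy=5,interpolation=2)[:,:,::-1]
print("vs release frame",(np.abs(o.astype(int)-n).max(2)[100:540,180:290]>60).mean())
E
```

```text
t: 29.0
position: [0.522, 0.0043, 0.2864]
tool_rot: [-1.472, -0.612, -0.455]
wrist_force: [0.1, 0.2, 0.1]
width: 0.0849
picture [(0.77, [294.0, 288.0]), (0.7, [420.0, 348.0]), (0.61, [335.0, 232.0])]
tin [(0.76, [362.0, 258.0])]
books [(0.82, [309.0, 207.0])]
bowl [(0.68, [234.0, 204.0])]
lamp [(0.93, [335.0, 211.0])]
diff max 6 0
vs release frame 0.0
```

The lamp hangs still, the other things are where they were, and the robot touches nothing. I'll hand in.

```bash
python3 -c "
from plant import env
print(env.hand_in())"
```

```text
the job is handed in; nothing more can be done
None
```

The lamp is switched on and hanging upright by its hook in the middle eye, above the smaller brown picture. I handed the job in at about 29.5 s of the 61 s.

- **Button:** I pushed it in until it bottomed, while the lamp still stood in the cradle. The push peaked at about 82 N on the wrist, under the 120 N limit. No image could confirm the button's exact travel; I rely on the hard stop and its flush look.
- **Hanging:** The gripper can only turn about its own finger axis, so I used the reach limit to tilt the tool about 40°. That let me work the hook through the eye and pivot the lamp upright in the pads before letting go.
- **Last checks:** Before release the measured lean was 0.15° (±0.9°), with the ring seated in the top of the hook. After release, side frames showed no movement of the lamp. The picture, tin, books and bowl were found where they were at the start, to within the detector's few pixels.

**Risks:**
- There was a brief jolt of about 83 N at the wrist when the elbow ran into its range limit.
- The elbow read 0.187–0.188 against a stated 0.19, and the last joint came to −3.118 against −3.12. If the true elbow limit is exactly 0.19, it went past it by about 0.003 rad.

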